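# Gauge the grinder throats, then load the dose balance

## Task

Weekly check of the grinder station: take the plug gauge and, on the nearer throat block first and then on the farther one, push its go end fully home in the bore until the collar meets the block, draw it out, and confirm with a light, square press that the no-go end is refused by the same bore, never forcing the gauge. Put the gauge back in its cradle and let go, then stack every check weight that is there on the balance's pan, centred on the pan's middle, for the balance to be read. Leave the tamper and the cup alone.

Things in the scene. Friction and masses are not known exactly. Their poses are not given: they have to be found in the camera images.
- gauge_mid (a point): double-ended steel plug gauge, loose, 138 mm long, 0.3 kg. This point is half-way along its round knurled dark handle (24 mm diameter, 80 mm long), on the gauge's axis. Its x axis runs along the gauge toward the go end. At the start it lies level in the cradle; grip it across the handle at this point
- gauge_collar (a point): on the gauge: centre of the go-side face of the thin collar (46 mm diameter, 6 mm thick) behind the go end, 46 mm from the handle's middle; this face meets the block when the go end is fully home
- go_tip (a point): on the gauge: centre of the end face of the go end, the longer and thinner plug (34 mm diameter, 30 mm long from the collar, nose chamfered 2.5 mm), 76 mm from the handle's middle
- nogo_tip (a point): on the gauge: centre of the end face of the no-go end, the short fat plug (41 mm diameter, 16 mm long), 62 mm from the handle's middle on the other side
- cradle: dark wooden cradle, fixed, 92 x 64 mm; origin under its middle on the worktop; the gauge lies along its x axis, either way round
- cradle_mid (a point): where the handle's middle belongs in the cradle, 60 mm above the worktop. Two saddles 66 mm apart (8 mm thick, 58 mm free between them) carry the handle at 48 mm height between cheeks 30 mm apart that rise to 59 mm
- pan_mid (a point): centre of the top of the balance's round steel pan (100 mm diameter, with an engraved ring 80 mm across; 62 mm above the worktop when empty). The grey balance under it is fixed, 110 x 110 x 40 mm; z is up
- pan (a joint): how far the sprung pan has sunk, m: 0 empty, about 11 mm per kg of load, stop at 14 mm; the pan stays level
- block_near: grinder throat block, the one nearer the robot, fixed: an aluminium block 64 mm wide and 34 mm thick, 92 mm tall with its base plate (84 x 60 x 8 mm), with a level through bore 36.5 mm in diameter. Origin under its middle on the worktop; the bore runs along its x axis, roughly across the robot's view, its left mouth turned 14 to 37 degrees away from the robot, 60 mm above the worktop. The gauge may be put in from either end; the left one has the room
- block_near_mouth_a (a point): centre of that bore's mouth on the block's -x face
- block_near_mouth_b (a point): centre of that bore's mouth on the block's +x face
- block_far: grinder throat block, the one farther from the robot, fixed: an aluminium block 64 mm wide and 34 mm thick, 92 mm tall with its base plate (84 x 60 x 8 mm), with a level through bore 36.5 mm in diameter. Origin under its middle on the worktop; the bore runs along its x axis, roughly across the robot's view, its left mouth turned 14 to 37 degrees away from the robot, 60 mm above the worktop. The gauge may be put in from either end; the left one has the room
- block_far_mouth_a (a point): centre of that bore's mouth on the block's -x face
- block_far_mouth_b (a point): centre of that bore's mouth on the block's +x face
- weight_large_mid (a point): large check weight, may be absent: flat brass disc 64 mm in diameter and 30 mm tall, 0.4 kg, standing on the worktop at the start; this point is its centre, 15 mm above its underside; z is its upright axis
- weight_large: the same large check weight; origin at the centre of its underside
- weight_medium_mid (a point): medium check weight, may be absent: flat brass disc 54 mm in diameter and 30 mm tall, 0.3 kg, standing on the worktop at the start; this point is its centre, 15 mm above its underside; z is its upright axis
- weight_medium: the same medium check weight; origin at the centre of its underside
- weight_small_mid (a point): small check weight, may be absent: flat brass disc 44 mm in diameter and 30 mm tall, 0.2 kg, standing on the worktop at the start; this point is its centre, 15 mm above its underside; z is its upright axis
- weight_small: the same small check weight; origin at the centre of its underside
- gauge: the gauge as a body, origin as point gauge_mid
- tamper: tamper with black handle, 55x55x97 mm: bystander, leave it alone; origin at the centre of its underside
- cup: tan cup, 68 mm wide and 59 mm tall: bystander, leave it alone; origin at the centre of its underside
Things that resemble listed ones, but are neither listed nor needed, are in the scene too. What is shaped like the gauge but yellow is not meant.

How it is judged:
By the outcome, as a careful person would: the job done as asked, in the order asked, and still so for the second after the job is handed in, with the robot touching nothing.
Of weight_large, weight_medium, weight_small only 1 to 3 are there at a start; the rules pass over those that are not, and their reading is None.
At some moment in a run one of weight_large, weight_medium, weight_small may be knocked a few centimetres aside while the robot is not near it.
It also fails if it takes over 210 s, if anything falls off the work surface, if the arm or the gripper's body presses on something with over 40 N, if the wrist force passes 120 N, or if a joint passes its speed limit or range.

## Robot

A 6-joint arm with a two-finger parallel gripper is mounted at the origin on a cart in front of the work surface, level with it; the furniture and walls round the work are solid. World frame = base frame: x ahead of the robot, y to its left, z up, the work surface at z = 0. Lengths are in m, angles in rad, forces in N, time in s.
With the tool pointing down it reaches from about 0.35 to 0.925 m from the base axis. Payload 6.4 kg.
Tool frame: the origin (TCP) lies midway between the tips of the shut fingers; the grasp point (between the pads) lies 19 mm behind it (grip_point_offset is the distance from the TCP to the grasp point, in m); z points along the fingers, x is the direction in which the jaws open and shut, and the axes are right-handed (so a half turn about z gives the same grasp; the last joint's range is limited). The gripper opens to 94 mm and grips with 3 to 60 N. Pads are 16 mm wide; open, the fingers measure 119 mm over their backs; the gripper's body (75 mm by 177 mm) begins 78 mm behind the grasp point.
Start: joints at [1.079, 0.245, 1.558, -0, 1.339, -0.174], TCP at [0.203, 0.617, 0.205] pointing down, gripper open.
Joint ranges: [-3.13, 3.13], [-1.02, 2.26], [0.13, 2.54], [-0.95, 4.09], [0.21, 2.88], [-2.74, 2.74]. Speed limits (rad/s): [2.57, 2.57, 3.14, 3.14, 3.14, 3.14].

## Interface

Orientations are given as a unit quaternion [w, x, y, z].
In Python, from cell import get_obs, get_image, close_job, silhouettes, grip_point_offset gives the robot as it stands.
- The arm moves only by the shell command python3 -m crank 'ROWS' [FORCE]. ROWS is JSON, a list that holds one entry, the list of rows, each a list of 7 numbers: the shift along the world's x, y, z in m, then the turn, a rotation vector about the world's x, y, z in rad, then the gripper's target within -1 to 1 (shut at 1, half-way at 0, fully open at -1). A call has 1 to 8 rows; each row is the pose to reach, as a shift and turn from the pose measured when the call began; what a row does not reach only later rows make up. A row lasts 1/10 s, in which the tool goes at most 50 mm and 8.59 degrees, less where a joint would pass 70% of its speed; a pose out of reach is approached as far as the arm can. A call with a gripper value outside its range is refused whole. The fingers move at their own pace and stop on an object; FORCE is the grip in N (left out, the last holds). Time passes only in rows, so rows that repeat a pose let the fingers close. It gives the time, the measured TCP pose, the force and the opening at its end, in the units of the state.
- get_obs(): the state, without advancing time (a new reading comes with each control period).
- get_image(name): name is "scene" or "top" or "wrist"; returns a dict with "pixels" (480x640x3 uint8, red, green, blue), "range_z" (480x640 float32, m along the optical axis (not along the pixel's ray), 0 where there is no reading), "fx", "fy", "cx", "cy" (pixels), "dist" ([k1, k2, p1, p2, k3] as OpenCV has them; the pictures are not rectified), "R" (3x3) and "t" (3): a world point X has camera coordinates R X + t. Camera axes: x right, y down, z forward; pixel columns grow to the right and rows downward; lengths in m; the calibration is good to about 2 mm. A picture is of the moment at which its call begins.
- close_job(): hands the job in, once; it reports no verdict.
Trained networks look in the newest picture that a camera, given by its name, has taken for a name from the list of things; names that differ only in an ending like _2 or _b are one class to them, and where a whole thing is asked for, a point or a joint stands for the part that bears it (a point fixed in the world has none). Each returns a list of dicts, best first, with "score" (0 to 1); they miss things now and then, are a little off and sometimes report something else, mostly with a low value. They report only what shows in the picture. A call takes as long as a camera call. They do not tell look-alikes from the thing itself.
- silhouettes(camera, thing): "pixels" (480x640 bool, what is visible of it) and "pixel" ([row, column] in pixels, amid what is visible of it).
The state is a dict: "clock": time; "joint_pos": joint angles; "dq": joint speeds; "joint_torque": joint torques, N m; "position": TCP position; "tool_rot": TCP orientation; "wrist_force": force on the tool from outside, world axes, zero at the start; "torque": the same for the moment, N m; "width": opening from 0.0 (shut) to 1.0 (fully open).
Only numpy, scipy, OpenCV 4.12 (cv2) and the standard library are available. Lean on these libraries where they do the work, as an engineer would, in place of code of your own. Each camera call takes 0.05 s, during which the arm holds its last target. There are 200 camera calls.

## Working session

There is one attempt and no reset: what is moved stays moved. The work goes in short steps, Python scripts to look and compute and a shell command to move; the robot and the scene stay as the last step left them, time stands still between calls to the robot, and variables do not carry over. Pictures are saved under pics/ and viewed, about 12 in all and at most 16, crops included, and the job is handed in when it is done.

```bash
ls; mkdir -p pics; python3 - <<'E'
from cell import *
import cv2,numpy as np
print(grip_point_offset); o=get_obs(); print({k:np.round(v,3) for k,v in o.items()})
ims=[]
for n in ("scene","top"):
    d=get_image(n); np.savez(f"{n}0.npz",**d); cv2.imwrite(f"pics/{n}0.png",d["pixels"][:,:,::-1])
    print(n,d["R"],d["t"],d["fx"],d["dist"])
E
```

```text
pics
0.0188
{'clock': np.float64(0.0), 'joint_pos': array([ 1.079,  0.246,  1.559,  0.   ,  1.339, -0.174]), 'dq': array([ 0.   , -0.001,  0.001, -0.001, -0.001,  0.001]), 'joint_torque': array([-0.0000e+00, -4.1583e+01, -3.1460e+01,  6.8000e-02,  3.3000e-02,
       -0.0000e+00]), 'position': array([0.203, 0.617, 0.204]), 'tool_rot': array([ 0.   ,  0.81 ,  0.586, -0.001]), 'wrist_force': array([ 0.061, -0.933,  0.02 ]), 'torque': array([-0.037, -0.021,  0.034]), 'width': np.float64(1.0)}
scene [[ 0.70957624 -0.70439213 -0.01825615]
 [-0.54779144 -0.53515633 -0.64306473]
 [ 0.44319983  0.46630402 -0.76559419]] [-0.15406609  0.48005062  0.87311219] 573.7988631795071 [-0.04198711  0.          0.          0.          0.        ]
top [[ 0.00862142 -0.99970959  0.02250338]
 [-0.99660936 -0.01043183 -0.08161476]
 [ 0.08182581 -0.02172345 -0.99640987]] [0.26834115 0.49213317 1.27972816] 592.3416274768775 [-0.17154031  0.          0.          0.          0.        ]
```

View pics/scene0.png

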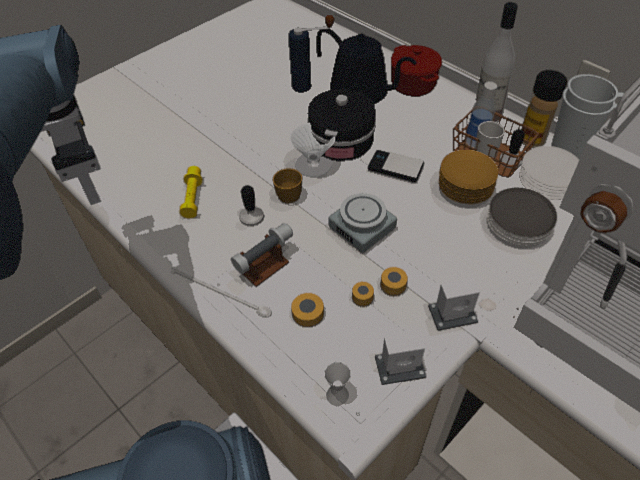

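View pics/top0.png

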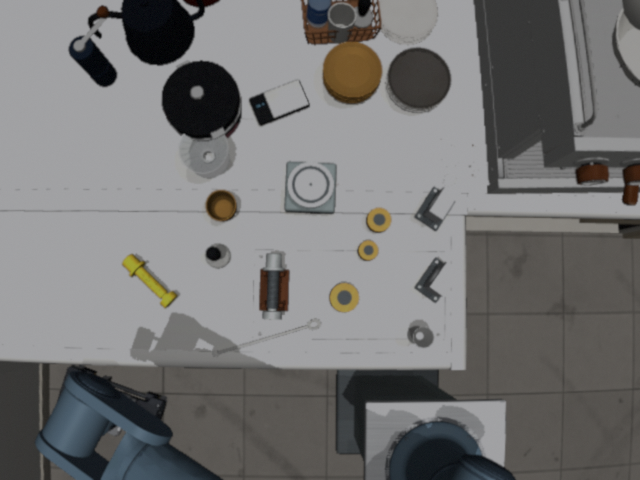

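Gauge lies in the cradle at scene (263,252), with the yellow look-alike at (191,192). There are three brass discs at (308,309), (363,293) and (394,281), the balance is at (363,220), and bracket-like blocks sit at (400,362) and (455,308). I'll check the blocks and gauge enlarged.

```bash
cat > h.py <<'E'
from cell import *
import cv2,numpy as np
from scipy.spatial.transform import Rotation as Rt
def K(d): return np.array([[d["fx"],0,d["cx"]],[0,d["fy"],d["cy"]],[0,0,1]])
def cloud(d,mask):
    m=mask&(d["range_z"]>0); v,u=np.nonzero(m); z=d["range_z"][m]
    n=cv2.undistortPoints(np.c_[u,v].astype(float)[:,None],K(d),np.array(d["dist"]))[:,0]
    return (np.c_[n*z[:,None],z]-d["t"])@d["R"], np.c_[v,u]
def proj(d,X):
    return cv2.projectPoints(np.atleast_2d(X).astype(float),cv2.Rodrigues(d["R"])[0],d["t"],K(d),np.array(d["dist"]))[0][:,0]
def snap(n,f=None):
    d=get_image(n)
    if f: cv2.imwrite(f"pics/{f}.png",d["pixels"][:,:,::-1])
    return d
def quat(): q=get_obs()["tool_rot"]; return Rt.from_quat([q[1],q[2],q[3],q[0]])
E
python3 - <<'E'
from h import *
D={}
for n in ("scene","top"):
    d=snap(n); D[n]=d
    for th in ("gauge","cradle","block_near","pan_mid","weight_large","weight_medium","weight_small","tamper","cup"):
        for s in silhouettes(n,th)[:4]:
            if s["score"]<.2: continue
            P,_=cloud(d,s["pixels"])
            if len(P)==0: print(n,th,"nodepth");continue
            z=P[:,2]; top=P[z>np.percentile(z,95)-.006]
            print(n,th,round(s["score"],2),s["pixel"],len(P),"med",np.median(P,0).round(3),"top",top.mean(0).round(3),(top.max(0)-top.min(0)).round(3))
np.save("D.npy",D,allow_pickle=True)
a=cv2.resize(D["scene"]["pixels"][220:410,225:495],None,fx=2.9,fy=2.9,interpolation=cv2.INTER_CUBIC)
cv2.imwrite("pics/crop1.png",a[:,:,::-1])
E
```

```text
scene gauge 0.64 [247.3, 261.8] 1058 med [0.4   0.358 0.069] top [0.401 0.362 0.078] [0.137 0.036 0.013]
scene gauge 0.59 [191.4, 187.1] 817 med [0.408 0.632 0.031] top [0.416 0.642 0.04 ] [0.106 0.117 0.011]
scene cradle 0.71 [264.4, 266.2] 972 med [0.394 0.349 0.009] top [0.384 0.346 0.054] [0.091 0.018 0.016]
scene block_near 0.77 [355.4, 402.9] 2058 med [0.411 0.001 0.049] top [0.419 0.006 0.093] [0.07  0.061 0.01 ]
scene block_near 0.61 [282.1, 394.7] 665 med [0.543 0.131 0.029] top [0.549 0.135 0.03 ] [0.055 0.052 0.008]
scene pan_mid 0.71 [212.0, 361.3] 1262 med [0.616 0.284 0.062] top [0.617 0.285 0.062] [0.1   0.1   0.009]
scene weight_large 0.83 [311.9, 307.9] 922 med [0.374 0.205 0.029] top [0.378 0.21  0.03 ] [0.063 0.063 0.008]
scene weight_large 0.47 [248.5, 263.6] 1009 med [0.399 0.357 0.07 ] top [0.402 0.362 0.078] [0.137 0.036 0.012]
scene weight_medium 0.76 [283.4, 393.8] 649 med [0.543 0.13  0.029] top [0.548 0.135 0.03 ] [0.054 0.054 0.008]
scene weight_small 0.97 [292.5, 362.9] 454 med [0.478 0.155 0.029] top [0.482 0.158 0.03 ] [0.042 0.041 0.008]
scene tamper 0
[... 1489 characters left out ...]
.0] 1156 med [0.421 0.014 0.056] top [0.421 0.006 0.092] [0.071 0.057 0.012]
top weight_small 0.58 [251.6, 369.2] 324 med [0.485 0.161 0.029] top [0.485 0.159 0.031] [0.042 0.039 0.01 ]
top weight_small 0.55 [283.2, 270.9] 921 med [0.406 0.362 0.071] top [0.409 0.363 0.078] [0.137 0.033 0.012]
top tamper 0.86 [253.1, 220.1] 457 med [0.468 0.482 0.018] top [0.47  0.489 0.095] [0.025 0.023 0.011]
top tamper 0.57 [287.1, 270.3] 920 med [0.406 0.362 0.071] top [0.408 0.363 0.078] [0.137 0.032 0.012]
top cup 0.65 [207.4, 221.5] 785 med [0.581 0.482 0.016] top [0.576 0.478 0.058] [0.066 0.063 0.012]
top cup 0.24 [219.2, 377.3] 512 med [0.551 0.137 0.03 ] top [0.553 0.134 0.031] [0.053 0.053 0.01 ]
```

View pics/crop1.png

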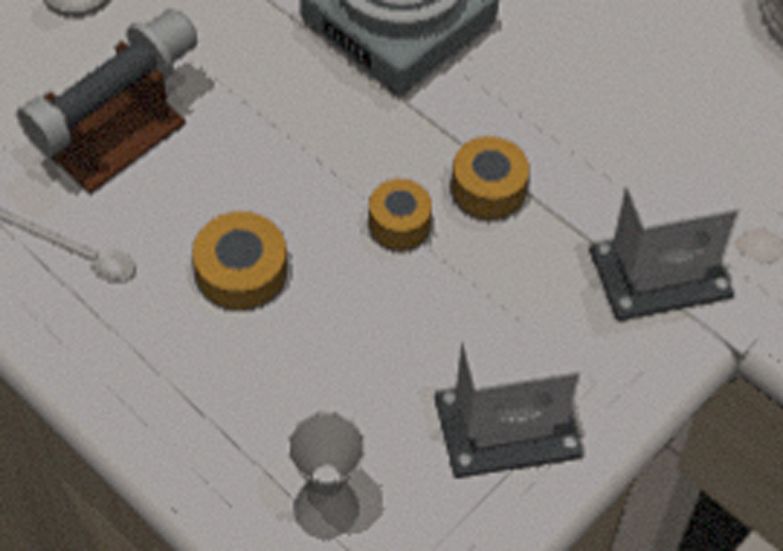

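```bash
python3 - <<'E'
from h import *
D=np.load("D.npy",allow_pickle=True).item()
full=np.ones((480,640),bool)
C={n:cloud(D[n],full)[0] for n in D}
def near(P,c,r): return P[np.hypot(P[:,0]-c[0],P[:,1]-c[1])<r]
for n in C:
    print("==",n)
    P=near(C[n],(.405,.362),.1); P=P[P[:,2]>.064]
    c=np.median(P[:,:2],0); 
    u,s,v=np.linalg.svd(P[:,:2]-P[:,:2].mean(0)); a=v[0]*np.sign(v[0][0]); 
    t=P[:,:2]@a; lat=P[:,:2]@np.array([-a[1],a[0]])
    print("axis",np.degrees(np.arctan2(a[1],a[0])), "t",t.min(),t.max(),"lat",np.median(lat))
    for b in np.arange(t.min(),t.max(),.006):
        m=(t>=b)&(t<b+.006)
        if m.sum()>3: print(round((b-t.min())*1e3),np.percentile(P[m,2],90).round(4),(lat[m].max()-lat[m].min()).round(3),((lat[m].max()+lat[m].min())/2).round(4))
    for c in ((.42,.006),(.58,.006)):
        P=near(C[n],c,.075)
        print("block",c,"hist z",np.histogram(P[:,2],[-.01,.004,.012,.03,.05,.07,.088,.1])[0])
        B=P[(P[:,2]>.0045)&(P[:,2]<.013)]
        print(" base rect",cv2.minAreaRect((B[:,:2]*1e3).astype(np.float32)))
        for z0 in (.02,.04,.06,.08):
            W=P[(P[:,2]>z0)&(P[:,2]<z0+.01)]
            if len(W)>4: print("  z",z0,len(W),[x for x in cv2.minAreaRect((W[:,:2]*1e3).astype(np.float32))])
        W=P[P[:,2]>.086]
        print("  top",cv2.minAreaRect((W[:,:2]*1e3).astype(np.float32)))
# topdown scatter plots
im=np.full((560,780,3),255,np.uint8)
for i,n in enumerate(C):
  for j,c in enumerate(((.42,.006),(.58,.006))):
    P=near(C[n],c,.085); P=P[P[:,2]>.004]
    x=(140+(-(P[:,1]-c[1]))*1500).astype(int)+390*i; y=(140-(P[:,0]-c[0])*1500).astype(int)+280*j
    col=cv2.applyColorMap((np.clip(P[:,2]/.095,0,1)*255).astype(np.uint8)[:,None],cv2.COLORMAP_JET)[:,0]
    for a,b,k in zip(x,y,col): cv2.circle(im,(a,b),2,k.tolist(),-1)
cv2.imwrite("pics/bl.png",im)
E
```

```text
== scene
axis -0.9782050274287963 t 0.32517414390768046 0.4650150047728608 lat 0.3657670210396478
0 0.0796 0.037 0.3681
6 0.0807 0.036 0.3682
12 0.0806 0.033 0.368
18 0.072 0.014 0.3687
24 0.0729 0.023 0.3691
30 0.0712 0.024 0.368
36 0.0729 0.021 0.3703
42 0.0726 0.023 0.3694
48 0.0725 0.021 0.3685
54 0.0731 0.018 0.3691
60 0.0726 0.023 0.3685
66 0.073 0.021 0.3681
72 0.0712 0.02 0.3685
78 0.0725 0.023 0.3709
84 0.0736 0.023 0.3688
90 0.0722 0.022 0.3698
96 0.0716 0.02 0.3688
102 0.0817 0.046 0.3683
108 0.0813 0.036 0.3696
114 0.0783 0.028 0.3678
120 0.0766 0.031 0.3699
126 0.0771 0.031 0.3684
132 0.078 0.027 0.3667
138 0.0735 0.028 0.371
block (0.42, 0.006) hist z [2320  963  126  313  149  181  701]
 base rect ((417.4693603515625, 14.455276489257812), (130.49993896484375, 141.78623962402344), 88.76112365722656)
  z 0.02 38 [(408.744140625, -3.0902938842773438), (21.239450454711914, 67.318359375), 34.62474822998047]
  z 0.04 201 [(410.9150695800781, -1.0057029724121094), (29.87543487548828, 69.34010314941406), 36.09952163696289]
  z 0.06 65 [(406.979248046875, 0.037509918212890625),
[... 2396 characters left out ...]
 z [2145  518   39   76   48   79  444]
 base rect ((579.0159912109375, 8.358238220214844), (143.28529357910156, 139.258056640625), 76.08268737792969)
  z 0.02 6 [(589.27978515625, 20.59071159362793), (8.00703239440918, 58.213138580322266), 63.678932189941406]
  z 0.04 47 [(583.7546997070312, 20.540815353393555), (28.717273712158203, 68.7955322265625), 83.68051147460938]
  z 0.06 21 [(581.9131469726562, 21.320720672607422), (28.713397979736328, 65.99512481689453), 84.80988311767578]
  z 0.08 115 [(581.5625, 5.0971832275390625), (34.530601501464844, 65.85015106201172), 57.54854202270508]
  top ((582.3443603515625, 5.0649566650390625), (35.85668182373047, 64.64022064208984), 57.27638244628906)
```

View pics/bl.png

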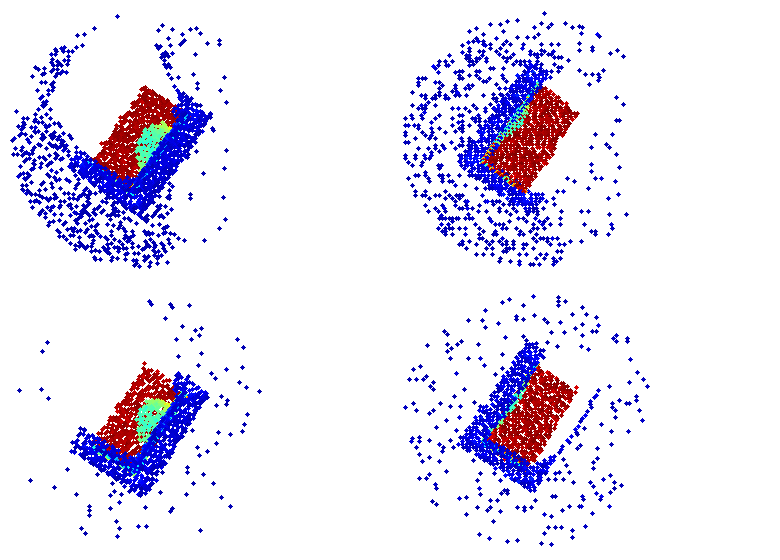

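The cloud shows both blocks as solid 34x65 mm, with tops at 92 mm. Near one is centred about (.421,.006) with the bore turned about 35°, and the far one about (.581,.0055) at about 33°. The steel gauge at scene (263,252) is the one meant, not the yellow one. Its go end points to +x, since the collar and thinner plug are there. The discs measure 64, 54 and 42 mm, so all three weights are present. Moving above the gauge.

```bash
python3 -m crank '[[[0.03,-0.03,0,0,0,0.04,-1],[0.06,-0.065,0,0,0,0.08,-1],[0.09,-0.1,0,0,0,0.12,-1],[0.12,-0.14,-0.01,0,0,0.16,-1],[0.145,-0.18,-0.02,0,0,0.2,-1],[0.17,-0.22,-0.03,0,0,0.25,-1],[0.193,-0.254,-0.04,0,0,0.3,-1],[0.193,-0.254,-0.04,0,0,0.3,-1]]]' 30; python3 - <<'E'
from h import *
snap("wrist","w1"); o=get_obs(); print(o["position"],quat().as_matrix().round(3),o["joint_pos"].round(2),o["wrist_force"])
E
```

```text
clock: 1.9
position: [0.3976, 0.3598, 0.1641]
tool_rot: [0.0, 0.715, 0.699, -0.001]
wrist_force: [-0.1, 1.0, 0.5]
width: 1.0
[0.39685992 0.36175068 0.16491975] [[ 0.022  1.    -0.001]
 [ 1.    -0.022 -0.   ]
 [-0.    -0.001 -1.   ]] [ 0.53  0.02  1.88  0.    1.24 -1.02] [ 1.24248782 -0.11563135 -0.04436441]
```

View pics/w1.png

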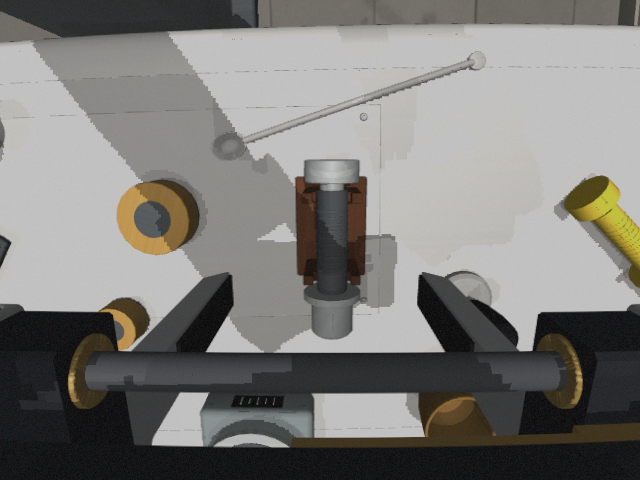

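Wrist view: steel gauge centred between the open jaws (col 333), collar and go end at the bottom (332,315). Third measurement from this camera, then descend.

```bash
python3 - <<'E'
from h import *
d=snap("wrist"); P,_=cloud(d,np.ones((480,640),bool))
P=P[(abs(P[:,0]-.4)<.1)&(abs(P[:,1]-.363)<.03)&(P[:,2]>.064)&(P[:,2]<.09)]
x,y=P[:,0],P[:,1]; h=P[(P[:,2]<.0745)&(abs(x-.395)<.035)]
print("x",x.min(),x.max(),"y",np.median(y),"handle fit",np.polyfit(h[:,0]-.396,h[:,1],1),"top",np.percentile(h[:,2],95), "collar xs",np.percentile(x[P[:,2]>.0805],[2,98]))
E
python3 -m crank '[[[0,0.001,-0.03,0,0,0,-1],[0,0.001,-0.06,0,0,0,-1],[0,0.001,-0.09,0,0,0,-1],[0,0.001,-0.11,0,0,0,-1],[0,0.001,-0.124,0,0,0,-1],[0,0.001,-0.124,0,0,0,-1]]]' 30
```

```text
x 0.33418188857780606 0.47266481429582635 y 0.36468388788310857 handle fit [-0.01697658  0.3647871 ] top 0.07174307177947764 collar xs [0.33741448 0.44204719]
clock: 2.6
position: [0.3948, 0.3644, 0.04]
tool_rot: [-0.001, 0.714, 0.7, -0.001]
wrist_force: [-0.4, -0.6, -0.2]
width: 1.001
```

```bash
python3 -m crank '[[[0.0015,0,0.0005,0,0,0,-1],[0.0015,0,0.0005,0,0,0,0],[0.0015,0,0.0005,0,0,0,1],[0.0015,0,0.0005,0,0,0,1],[0.0015,0,0.0005,0,0,0,1],[0.0015,0,0.0005,0,0,0,1],[0.0015,0,0.0005,0,0,0,1],[0.0015,0,0.0005,0,0,0,1]]]' 40
python3 -m crank '[[[0,0,0,0,0,0,1],[0,0,0.02,0,0,0,1],[0,0,0.04,0,0,0,1],[0,0,0.06,0,0,0,1],[0,0,0.08,0,0,0,1],[0,0,0.08,0,0,0,1]]]'
python3 - <<'E'
from h import *
o=get_obs(); print(o["position"],quat().as_matrix().round(3).tolist(),o["joint_pos"].round(2),o["wrist_force"],o["width"])
d=snap("wrist","w2")
E
```

```text
clock: 3.4
position: [0.3963, 0.3643, 0.0405]
tool_rot: [-0.001, 0.714, 0.7, -0.001]
wrist_force: [0.3, 1.0, -0.0]
width: 0.439
clock: 4.0
position: [0.3982, 0.3655, 0.1234]
tool_rot: [0.0, 0.714, 0.7, 0.001]
wrist_force: [0.1, 0.1, -0.2]
width: 0.002
[0.39817437 0.36545471 0.12341934] [[0.019, 1.0, 0.002], [1.0, -0.019, 0.002], [0.002, 0.002, -1.0]] [ 0.53  0.08  1.9   0.    1.16 -1.02] [ 0.10909565  0.11050465 -0.17787442] 0.002423906386601341
```

View pics/w2.png

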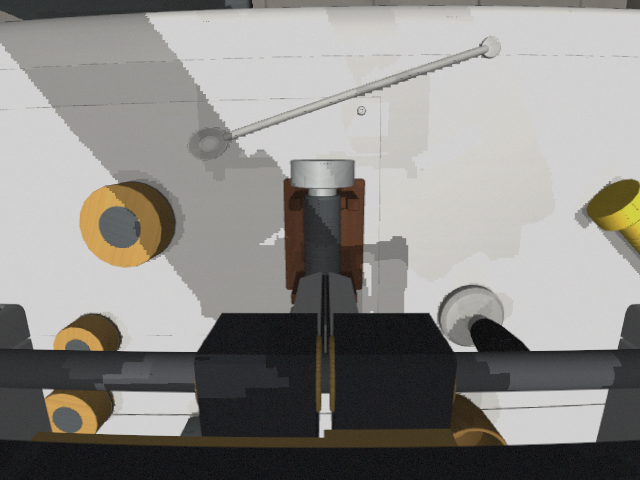

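The fingers were still closing (width 0.44) when I lifted, so they shut empty. The gauge is still in the cradle at (322,225). Reopen, go down again and wait longer.

```bash
python3 -m crank '[[[0,0,0,0,0,0,-1],[0,0,0,0,0,0,-1],[0,0,0,0,0,0,-1],[0,0,0,0,0,0,-1],[0,0,0,0,0,0,-1],[0,0,0,0,0,0,-1],[0,0,0,0,0,0,-1],[0,0,0,0,0,0,-1]]]'
python3 -m crank '[[[0,0,0,0,0,0,-1],[0,0,0,0,0,0,-1],[0,0,0,0,0,0,-1],[0,0,0,0,0,0,-1],[0,0,0,0,0,0,-1],[0,0,0,0,0,0,-1],[0,0,0,0,0,0,-1]]]'
python3 - <<'E'
from h import *
d=snap("wrist"); P,_=cloud(d,np.ones((480,640),bool))
P=P[(abs(P[:,0]-.4)<.1)&(abs(P[:,1]-.363)<.03)&(P[:,2]>.064)&(P[:,2]<.09)]
x,y=P[:,0],P[:,1]; h=P[(P[:,2]<.0745)&(abs(x-.395)<.035)]
print("x",x.min(),x.max(),"handle fit",np.polyfit(h[:,0]-.396,h[:,1],1),"top",np.percentile(h[:,2],95)); print(get_obs()["position"],get_obs()["width"])
E
```

```text
clock: 4.85
position: [0.3972, 0.3648, 0.1216]
tool_rot: [-0.0, 0.714, 0.7, -0.0]
wrist_force: [-0.5, 0.6, -0.4]
width: 0.651
clock: 5.55
position: [0.3972, 0.3648, 0.1216]
tool_rot: [-0.0, 0.714, 0.7, -0.0]
wrist_force: [-0.0, -1.0, 0.1]
width: 1.001
x 0.3341165455555817 0.4647150952426275 handle fit [-0.01780111  0.36371341] top 0.07173123902750414
[0.39719265 0.36482768 0.12161729] 0.9995027154570224
```

```bash
python3 -m crank '[[[0,0,-0.03,0,0,0,-1],[0,0,-0.06,0,0,0,-1],[-0.001,-0.0005,-0.0805,0,0,0,-1],[-0.001,-0.0005,-0.0805,0,0,0,-1],[-0.001,-0.0005,-0.0805,0,0,0,1],[-0.001,-0.0005,-0.0805,0,0,0,1],[-0.001,-0.0005,-0.0805,0,0,0,1],[-0.001,-0.0005,-0.0805,0,0,0,1]]]' 40
python3 -m crank '[[[0,0,0,0,0,0,1],[0,0,0,0,0,0,1],[0,0,0,0,0,0,1],[0,0,0,0,0,0,1],[0,0,0,0,0,0,1],[0,0,0,0,0,0,1],[0,0,0,0,0,0,1],[0,0,0,0,0,0,1]]]'
python3 -m crank '[[[0,0,0,0,0,0,1],[0,0,0,0,0,0,1],[0,0,0,0,0,0,1],[0,0,0,0,0,0,1]]]'
```

```text
clock: 6.4
position: [0.3969, 0.3647, 0.0422]
tool_rot: [-0.0, 0.714, 0.7, 0.001]
wrist_force: [0.2, 0.5, 0.2]
width: 0.693
clock: 7.2
position: [0.3968, 0.3646, 0.0421]
tool_rot: [0.0, 0.714, 0.7, 0.001]
wrist_force: [0.1, -1.0, 0.0]
width: 0.243
clock: 7.6
position: [0.3968, 0.3645, 0.0421]
tool_rot: [0.0, 0.714, 0.701, 0.001]
wrist_force: [-0.2, -2.3, 0.7]
width: 0.25
```

```bash
python3 -m crank '[[[0,0,0.02,0,0,0,1],[0,0,0.045,0,0,0,1],[0,0,0.07,0,0,0,1],[0,0,0.095,0,0,0,1],[0,0,0.11,0,0,0,1],[0,0,0.11,0,0,0,1]]]'
python3 -m crank '[[[0.015,-0.04,0,0,0,-0.13,1],[0.03,-0.08,0,0,0,-0.26,1],[0.045,-0.12,0,0,0,-0.39,1],[0.06,-0.16,0,0,0,-0.52,1],[0.075,-0.2,0,0,0,-0.65,1],[0.085,-0.235,0,0,0,-0.78,1],[0.093,-0.26,0,0,0,-0.91,1],[0.093,-0.26,0,0,0,-0.91,1]]]'
python3 -m crank '[[[0,0,0,0,0,-0.14,1],[0,0,0,0,0,-0.28,1],[0,0,0,0,0,-0.42,1],[0,0,0,0,0,-0.56,1],[0,0,0,0,0,-0.7,1],[0,0,0,0,0,-0.8,1],[0,0,0,0,0,-0.8,1]]]'
python3 - <<'E'
from h import *
o=get_obs(); print(o["position"],quat().as_matrix().round(3).tolist(),o["joint_pos"].round(2),o["wrist_force"],o["width"])
M=quat().as_matrix(); print(np.degrees(np.arctan2(M[1,0],M[0,0])))
d=snap("wrist","w3")
E
```

```text
clock: 8.2
position: [0.3979, 0.3654, 0.154]
tool_rot: [0.0, 0.714, 0.701, 0.003]
wrist_force: [-0.7, 0.1, -3.3]
width: 0.246
clock: 9.0
position: [0.4907, 0.1028, 0.1521]
tool_rot: [0.001, 0.95, 0.313, 0.001]
wrist_force: [0.6, 0.6, -3.9]
width: 0.244
clock: 9.7
position: [0.4896, 0.1035, 0.1506]
tool_rot: [0.002, 0.997, -0.081, -0.001]
wrist_force: [-0.4, -0.2, -2.9]
width: 0.246
[0.48955266 0.10353144 0.1505656 ] [[0.987, -0.161, -0.002], [-0.161, -0.987, -0.003], [-0.002, 0.003, -1.0]] [-0.02 -0.05  1.98 -0.    1.21  0.15] [-0.40086434 -0.23978057 -2.88474408] 0.24606312818668527
-9.239607471112183
```

View pics/w3.png

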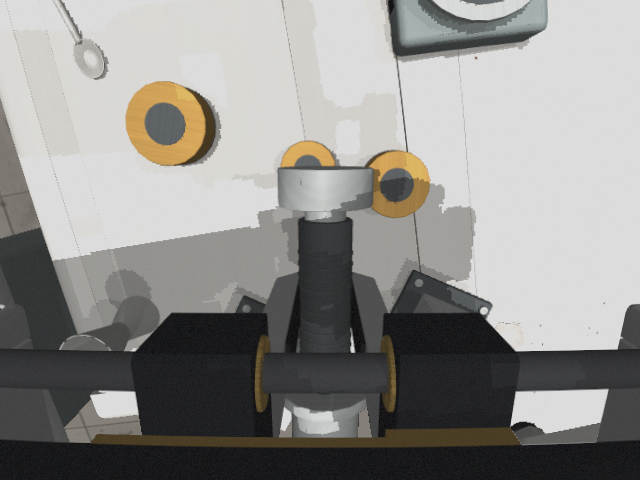

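Gauge held level, go end at the bottom (325,410); width 0.246 matches 24 mm. Turning to the bore heading and refining the block poses with the same cameras.

```bash
python3 -m crank '[[[0,0,0,0,0,-0.14,1],[0,0,0,0,0,-0.28,1],[0,0,0,0,0,-0.45,1],[0.006,0.008,-0.03,0,0,-0.45,1],[0.006,0.008,-0.06,0,0,-0.45,1],[0.006,0.008,-0.09,0,0,-0.45,1],[0.006,0.008,-0.11,0,0,-0.45,1],[0.006,0.008,-0.11,0,0,-0.45,1]]]'
cat > fit.py <<'E'
from h import *
from scipy.optimize import minimize
def softrect(P,c0,a0,L=(.034,.064)):
    # smooth rectangle of known size: maximise points inside, penalise edge overshoot
    def f(p):
        R=np.array([[np.cos(p[2]),np.sin(p[2])],[-np.sin(p[2]),np.cos(p[2])]])
        q=abs((P-p[:2])@R.T)-np.array(L)/2
        return (np.clip(q,0,.004)**2).sum()+1e-9*0
    r=minimize(f,[*c0,a0],method="Nelder-Mead",options=dict(xatol=1e-6,fatol=1e-12,maxiter=4000,initial_simplex=[[c0[0],c0[1],a0],[c0[0]+.004,c0[1],a0],[c0[0],c0[1]+.004,a0],[c0[0],c0[1],a0+.08]]))
    return r.x
def pca(P):
    c=P.mean(0); w,v=np.linalg.eigh(np.cov((P-c).T)); a=v[:,0]*np.sign(v[1,0]); return c,np.arctan2(a[1],a[0])
E
python3 - <<'E'
from fit import *
D=np.load("D.npy",allow_pickle=True).item(); full=np.ones((480,640),bool)
for n in D:
    P=cloud(D[n],full)[0]; P=P[P[:,2]>.084]
    for c in ((.421,.006),(.581,.0055)):
        T=P[np.hypot(P[:,0]-c[0],P[:,1]-c[1])<.05][:,:2]
        c1,a1=pca(T); s=softrect(T,c1,a1); print(n,"pca",c1.round(4),np.degrees(a1).round(2),"rect",s[:2].round(4),np.degrees(s[2]).round(2))
o=get_obs(); M=quat().as_matrix(); print(o["position"],np.degrees(np.arctan2(M[1,0],M[0,0])),o["joint_pos"].round(2),o["wrist_force"])
for n in ("scene","top"):
    d=snap(n,n+"4"); np.savez(n+"4.npz",**d)
E
python3 -c "
import cv2,numpy as np
a=cv2.imread('pics/scene4.png')[220:400,300:520];b=cv2.imread('pics/top4.png')[180:360,330:490]
cv2.imwrite('pics/c4.png',np.hstack([cv2.resize(a,None,fx=2.1,fy=2.1),cv2.resize(b,None,fx=2.1,fy=2.1)]))"
```

```text
clock: 10.55
position: [0.4922, 0.1117, 0.0371]
tool_rot: [0.002, 0.954, -0.299, -0.005]
wrist_force: [-0.6, 0.2, -4.8]
width: 0.243
scene pca [0.4185 0.0054] 53.57 rect [0.4197 0.0063] 54.62
scene pca [0.5782 0.0055] 57.45 rect [0.58  0.006] 56.21
top pca [0.4213 0.0062] 56.25 rect [0.4215 0.0053] 54.76
top pca [0.5808 0.0061] 57.49 rect [0.5817 0.0052] 57.47
[0.49215114 0.11173826 0.03708791] -34.7887747002473 [-0.    0.14  2.02 -0.    0.99  0.61] [-0.63207475  0.20918685 -4.79855932]
```

View pics/c4.png

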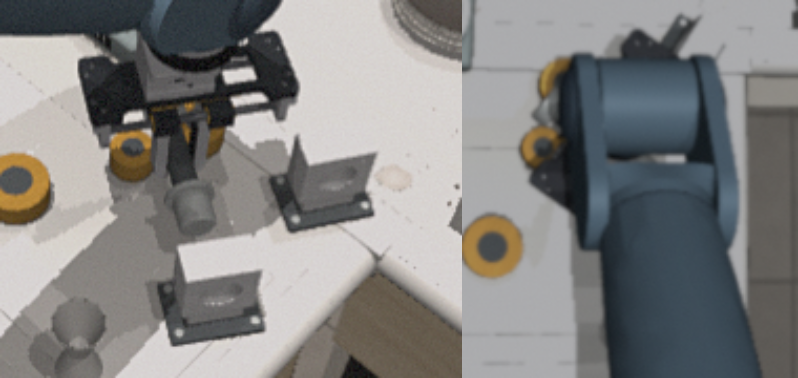

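Arm is at the mouth side with the go plug aimed at the near block (crop (190,205) against (215,290)). I'll check camera against robot by fitting the held plug's cylinder in the scene cloud, and compare it with the block's bore line.

```bash
cat > gfit.py <<'E'
from h import *
from scipy.optimize import least_squares
def gauge_fit(P,tcp,ang,end="go"):
    a=np.array([np.cos(ang),np.sin(ang),0]); m=np.array([tcp[0],tcp[1],tcp[2]+.018])
    lo,hi,r=(.049,.072,.017) if end=="go" else (-.061,-.048,.0205)
    q=P-m; t=q@a; rad=np.linalg.norm(q-np.outer(t,a),axis=1)
    Q=P[(t>lo)&(t<hi)&(abs(rad-r)<.007)]
    b=np.array([-a[1],a[0],0]);mid=m+a*(lo+hi)/2
    def f(p):
        aa=a+b*p[2]+np.array([0,0,p[3]]); aa/=np.linalg.norm(aa); w=Q-(mid+b*p[0]+[0,0,p[1]]); return np.linalg.norm(w-np.outer(w@aa,aa),axis=1)-r
    s=least_squares(f,[0,0,0,0],loss="soft_l1",f_scale=.002)
    tip=P[(abs(t-.076)<.012)&(rad<.015)] ; 
    return len(Q),s.x,np.sqrt(np.mean(s.fun**2)),(np.median((tip-m)@a) if len(tip) else None)
def gcheck(n="scene",end="go",d=None):
    d=d or snap(n); o=get_obs(); M=quat().as_matrix(); ps=np.arctan2(M[1,0],M[0,0])
    P=cloud(d,np.ones((480,640),bool))[0]
    r=gauge_fit(P,o["position"],ps-np.pi/2,end)
    print(n,end,r[0],"lat,z mm",(r[1][:2]*1e3).round(2),"yaw,pitch deg",np.degrees(r[1][2:]).round(2),"rms",round(r[2]*1e3,2),"tip t",r[3])
E
python3 - <<'E'
from gfit import *
gcheck("scene",d=dict(np.load("scene4.npz")))
from fit import softrect,pca
d=dict(np.load("scene4.npz")); P=cloud(d,np.ones((480,640),bool))[0]
T=P[(P[:,2]>.084)&(P[:,2]<.1)&(np.hypot(P[:,0]-.421,P[:,1]-.006)<.05)]; s=softrect(T[:,:2],(.4206,.006),.957);print(s[:2],np.degrees(s[2]),np.median(T[:,2]))
d=snap("wrist","w5");P=cloud(d,np.ones((480,640),bool))[0]
for c in ((.421,.006),(.581,.0055)):
    T=P[(P[:,2]>.084)&(P[:,2]<.1)&(np.hypot(P[:,0]-c[0],P[:,1]-c[1])<.05)];print(len(T))
E
```

```text
scene go 230 lat,z mm [-3.5  -3.57] yaw,pitch deg [-0.47 -5.82] rms 1.87 tip t 0.07725655425854529
[0.41993894 0.00603086] 54.444931617327406 0.09249841134087587
0
2508
```

```bash
cat > ov.py <<'E'
from h import *
def overlay(d,tcp,ang,f,pitch=0,box=None,fx=6,off=(0,0,0)):
    a=np.array([np.cos(ang)*np.cos(pitch),np.sin(ang)*np.cos(pitch),np.sin(pitch)]);b=np.array([-np.sin(ang),np.cos(ang),0]);c=np.cross(a,b)
    m=np.array(tcp)+[0,0,.018]+np.array(off); th=np.linspace(0,2*np.pi,90)
    im=cv2.resize(d["pixels"][box[1]:box[3],box[0]:box[2]],None,fx=fx,fy=fx,interpolation=cv2.INTER_CUBIC)[:,:,::-1].copy()
    for t,r,k in ((.076,.0145,(0,255,0)),(.0735,.017,(0,255,0)),(.046,.017,(0,255,0)),(.046,.023,(0,0,255)),(.040,.023,(0,0,255)),(-.046,.0205,(255,0,255)),(-.062,.0205,(255,0,255))):
        X=m+a*t+r*(np.cos(th)[:,None]*b+np.sin(th)[:,None]*c)
        p=(proj(d,X)+.5-[box[0],box[1]])*fx-.5; cv2.polylines(im,[np.round(p).astype(int)],True,k,1,cv2.LINE_AA)
    cv2.imwrite(f"pics/{f}.png",im)
E
python3 - <<'E'
from ov import *
d=dict(np.load("scene4.npz")); o=get_obs(); M=quat().as_matrix(); ps=np.arctan2(M[1,0],M[0,0])
overlay(d,o["position"],ps-np.pi/2,"ov1",box=(340,270,440,345),fx=8)
E
```

```text
(no output)
```

View pics/ov1.png

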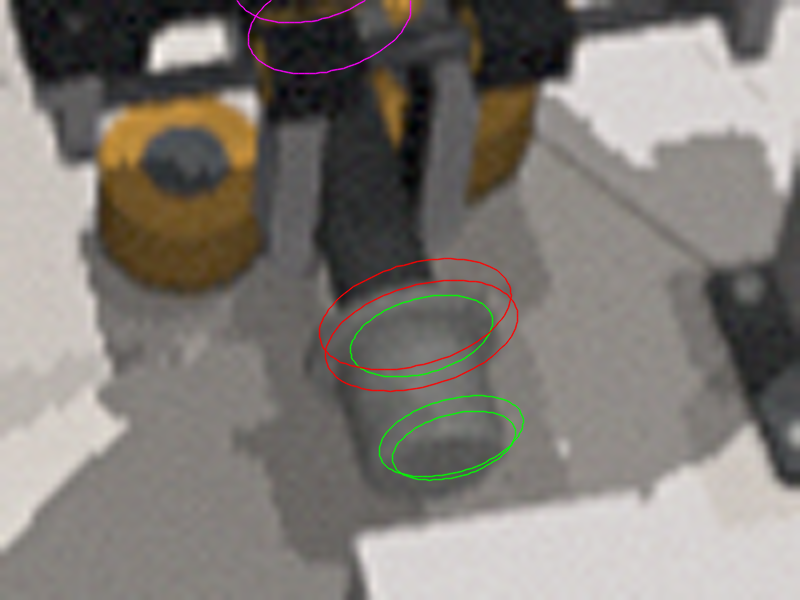

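```bash
python3 - <<'E'
from fit import *
for i in range(2):
    d=snap("wrist"); P,px=cloud(d,np.ones((480,640),bool))
    print("wrist cam at",-d["R"].T@d["t"])
    T=P[(P[:,2]>.084)&(P[:,2]<.1)&(np.hypot(P[:,0]-.581,P[:,1]-.0055)<.05)]
    s=softrect(T[:,:2],(.581,.0055),1.0); print(len(T),s[:2],np.degrees(s[2]),np.median(T[:,2]), T[:,:2].min(0),T[:,:2].max(0))
cv2.imwrite("pics/w5.png",d["pixels"][:,:,::-1])
# weights in wrist vs scene0/top0
D=np.load("D.npy",allow_pickle=True).item()
for nm,dd in (("wrist",d),("scene",D["scene"]),("top",D["top"])):
    P=cloud(dd,np.ones((480,640),bool))[0]
    for c,r in (((.382,.21),.032),((.552,.135),.027),((.485,.159),.022)):
        T=P[(P[:,2]>.026)&(P[:,2]<.035)&(np.hypot(P[:,0]-c[0],P[:,1]-c[1])<r+.008)][:,:2]
        if len(T)<50: continue
        cc,rr=cv2.minEnclosingCircle((T*1e3).astype(np.float32)); print(nm,c,len(T),np.round(cc,1),round(rr,1),np.median(T,0).round(4))
E
```

```text
wrist cam at [0.53509127 0.16815293 0.22018459]
2677 [0.577      0.00816667] 60.35155442044671 0.09120839430411384 [0.54484764 0.00476965] [0.57601248 0.03593287]
wrist cam at [0.53534753 0.16810097 0.22072047]
2762 [0.57877778 0.0092037 ] 62.04920714676026 0.09119308016850583 [0.54478939 0.00355003] [0.57664981 0.03697462]
wrist (0.382, 0.21) 9597 [381.2 212.1] 32.5 [0.3844 0.2113]
wrist (0.552, 0.135) 6958 [551.5 136.8] 27.0 [0.5557 0.1339]
wrist (0.485, 0.159) 5155 [484.3 160.2] 22.0 [0.4843 0.161 ]
scene (0.382, 0.21) 718 [379.4 210. ] 33.6 [0.378  0.2099]
scene (0.552, 0.135) 464 [548.8 136.7] 28.5 [0.5486 0.1351]
scene (0.485, 0.159) 328 [482.  158.9] 22.8 [0.4816 0.1582]
top (0.382, 0.21) 606 [382.1 210.2] 31.8 [0.3823 0.2106]
top (0.552, 0.135) 437 [552.9 134.7] 27.2 [0.553  0.1347]
top (0.485, 0.159) 292 [485.9 158. ] 21.8 [0.4848 0.1585]
```

View pics/w5.png

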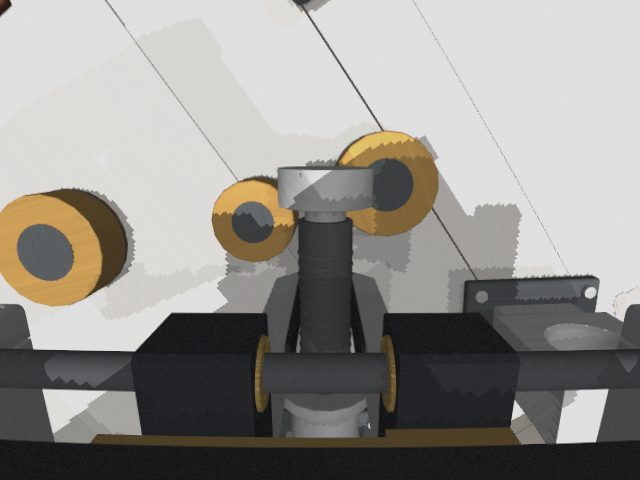

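Wrist view: handle centred between the pads (col 326), weights (255,220), (388,183) and (45,250), far block (550,320). The cameras differ by about 2 mm. My combined estimate asks for about +2.8 mm lateral and +5 mm up. I approach to a gap of about 5 mm and then feel my way in.

```bash
cat > st.py <<'E'
from h import *
def rel(c,phi,tries=3):
    o=get_obs(); M=quat().as_matrix(); ps=np.degrees(np.arctan2(M[1,0],M[0,0])); ph=np.radians(phi)
    u=np.array([np.cos(ph),np.sin(ph)]); b=np.array([np.sin(ph),-np.cos(ph)]); p=o["position"]; q=p[:2]-np.array(c); f=o["wrist_force"]
    print("t",round(o["clock"],2),"along %.1f lat %.2f z %.2f mm"%(q@u*1e3,q@b*1e3,p[2]*1e3),"psi %.2f"%ps,"tilt",(M[:2,2]*57.3).round(2),"F along %.1f lat %.1f z %.1f"%(f[:2]@u,f[:2]@b,f[2]),"T",o["torque"].round(2),"w %.3f"%o["width"])
if __name__=="__main__":
    import sys; rel(*{"n":((.4203,.006),54.8),"f":((.5808,.0058),57.0)}[sys.argv[1]])
E
python3 -m crank '[[[-0.005,-0.008,0.005,0,0,-0.007,1],[-0.01,-0.017,0.005,0,0,-0.007,1],[-0.0144,-0.0253,0.005,0,0,-0.007,1],[-0.0144,-0.0253,0.005,0,0,-0.007,1],[-0.0144,-0.0253,0.005,0,0,-0.007,1]]]' >/dev/null; python3 st.py n; python3 - <<'E'
from gfit import *
gcheck()
E
```

```text
t 11.3 along 101.1 lat 4.73 z 47.39 mm psi -35.35 tilt [ 0.   -0.09] F along 0.7 lat 0.4 z -3.5 T [-0.07  0.11  0.01] w 0.244
scene go 217 lat,z mm [-0.7  -0.03] yaw,pitch deg [2.24 2.32] rms 1.48 tip t 0.07431060068244112
```

```bash
python3 -m crank '[[[0,0,0,0,0,0,1],[0,0,0,0,0,0,1]]]'>/dev/null; for i in 1 2 3; do python3 st.py n; python3 -m crank '[[[0,0,0,0,0,0,1]]]' >/dev/null; done;  python3 st.py n
```

```text
t 11.55 along 101.5 lat 4.70 z 47.31 mm psi -35.31 tilt [-0.   -0.09] F along 0.3 lat -0.4 z -2.8 T [-0.09  0.13  0.  ] w 0.244
t 11.65 along 101.6 lat 4.65 z 47.25 mm psi -35.29 tilt [-0.01 -0.09] F along -0.2 lat -0.1 z -3.5 T [-0.06  0.08  0.02] w 0.243
t 11.75 along 101.8 lat 4.58 z 47.18 mm psi -35.27 tilt [-0.01 -0.09] F along 0.8 lat 0.4 z -2.8 T [-0.02  0.12 -0.07] w 0.247
t 11.85 along 101.8 lat 4.50 z 47.11 mm psi -35.26 tilt [-0.02 -0.09] F along -0.3 lat -0.0 z -3.5 T [-0.06  0.1   0.01] w 0.250
```

```bash
python3 -m crank '[[[-0.0034,0.0024,-0.005,0,0,0,1],[-0.0034,0.0024,-0.005,0,0,0,1],[-0.0034,0.0024,-0.005,0,0,0,1],[-0.0034,0.0024,-0.005,0,0,0,1],[-0.0034,0.0024,-0.005,0,0,0,1],[-0.0034,0.0024,-0.005,0,0,0,1]]]'>/dev/null;  python3 st.py n; python3 - <<'E'
from gfit import *
gcheck(); gcheck()
E
```

```text
t 12.45 along 101.9 lat 0.50 z 42.25 mm psi -35.26 tilt [-0.   -0.09] F along -0.1 lat -0.8 z -3.2 T [-0.07  0.14 -0.03] w 0.245
scene go 206 lat,z mm [-0.68  0.14] yaw,pitch deg [-0.2   2.69] rms 1.41 tip t 0.06952041543305518
scene go 205 lat,z mm [-0.77  0.17] yaw,pitch deg [-1.64  3.81] rms 1.51 tip t 0.0695863831692522
```

```bash
python3 -m crank '[[[-0.0023,-0.0033,0,0,0,0,1],[-0.0046,-0.0066,0,0,0,0,1],[-0.0058,-0.0082,0,0,0,0,1],[-0.0058,-0.0082,0,0,0,0,1]]]'>/dev/null;  python3 st.py n
python3 -m crank '[[[-0.0012,-0.0016,0,0,0,0,1],[-0.0023,-0.0033,0,0,0,0,1],[-0.0023,-0.0033,0,0,0,0,1]]]'>/dev/null;  python3 st.py n
python3 -m crank '[[[-0.0012,-0.0016,0,0,0,0,1],[-0.0023,-0.0033,0,0,0,0,1],[-0.0023,-0.0033,0,0,0,0,1]]]'>/dev/null;  python3 st.py n
```

```text
t 12.95 along 91.4 lat 0.37 z 42.16 mm psi -35.29 tilt [-0.02 -0.09] F along 0.8 lat -0.3 z -3.5 T [-0.08  0.12 -0.04] w 0.244
t 13.25 along 87.2 lat 0.37 z 42.12 mm psi -35.30 tilt [-0.03 -0.09] F along 0.7 lat 0.9 z -3.2 T [-0.09  0.12 -0.  ] w 0.245
t 13.55 along 83.0 lat 0.34 z 42.08 mm psi -35.32 tilt [-0.03 -0.09] F along 0.8 lat -0.2 z -3.4 T [-0.05  0.11  0.01] w 0.244
```

```bash
python3 -m crank '[[[-0.0017,-0.0025,0,0,0,0,1],[-0.0035,-0.0049,0,0,0,0,1],[-0.0035,-0.0049,0,0,0,0,1]]]'>/dev/null;  python3 st.py n
python3 -m crank '[[[-0.0017,-0.0025,0,0,0,0,1],[-0.0035,-0.0049,0,0,0,0,1],[-0.0035,-0.0049,0,0,0,0,1]]]'>/dev/null;  python3 st.py n
python3 -m crank '[[[-0.0012,-0.0016,0,0,0,0,1],[-0.0023,-0.0033,0,0,0,0,1],[-0.0023,-0.0033,0,0,0,0,1]]]'>/dev/null;  python3 st.py n
```

```text
t 13.85 along 76.6 lat 0.19 z 41.98 mm psi -35.33 tilt [-0.05 -0.09] F along -0.4 lat -0.3 z -3.7 T [-0.04  0.08 -0.  ] w 0.245
t 14.15 along 70.2 lat 0.06 z 41.89 mm psi -35.35 tilt [-0.07 -0.09] F along 0.0 lat 0.9 z -3.3 T [-0.02  0.09 -0.01] w 0.244
t 14.45 along 65.9 lat 0.05 z 41.86 mm psi -35.37 tilt [-0.07 -0.09] F along -0.2 lat -0.2 z -3.2 T [-0.02  0.07 -0.02] w 0.244
```

Sliding freely. The last millimetres go in 1 mm steps until the collar is felt.

```bash
python3 -m crank '[[[-0.0009,-0.0012,0,0,0,0,1],[-0.0009,-0.0012,0,0,0,0,1]]]'>/dev/null;  python3 st.py n
python3 -m crank '[[[-0.0006,-0.0008,0,0,0,0,1],[-0.0006,-0.0008,0,0,0,0,1]]]'>/dev/null;  python3 st.py n
python3 -m crank '[[[-0.0006,-0.0008,0,0,0,0,1],[-0.0006,-0.0008,0,0,0,0,1]]]'>/dev/null;  python3 st.py n
```

```text
t 14.65 along 64.3 lat -0.03 z 41.84 mm psi -35.37 tilt [-0.08 -0.09] F along -0.3 lat -0.0 z -2.9 T [-0.05  0.09 -0.01] w 0.246
t 14.85 along 64.0 lat 0.02 z 42.02 mm psi -35.41 tilt [ 0.   -0.02] F along 4.1 lat -1.0 z -4.3 T [ 0.71 -0.28  0.02] w 0.249
t 15.05 along 64.1 lat 0.05 z 42.11 mm psi -35.44 tilt [0.11 0.09] F along 6.8 lat 0.1 z -5.3 T [ 0.98 -0.58  0.04] w 0.243
```

```bash
python3 -m crank '[[[-0.0006,-0.0008,0,0,0,0,1],[-0.0006,-0.0008,0,0,0,0,1]]]'>/dev/null;  python3 st.py n; python3 - <<'E'
from h import *
d=snap("scene"); cv2.imwrite("pics/s6.png",cv2.resize(d["pixels"][270:390,330:490],None,fx=5,fy=5,interpolation=cv2.INTER_CUBIC)[:,:,::-1])
E
```

```text
t 15.25 along 64.1 lat 0.10 z 42.21 mm psi -35.48 tilt [0.23 0.2 ] F along 7.4 lat 0.3 z -6.6 T [ 1.04 -0.55  0.05] w 0.244
```

View pics/s6.png

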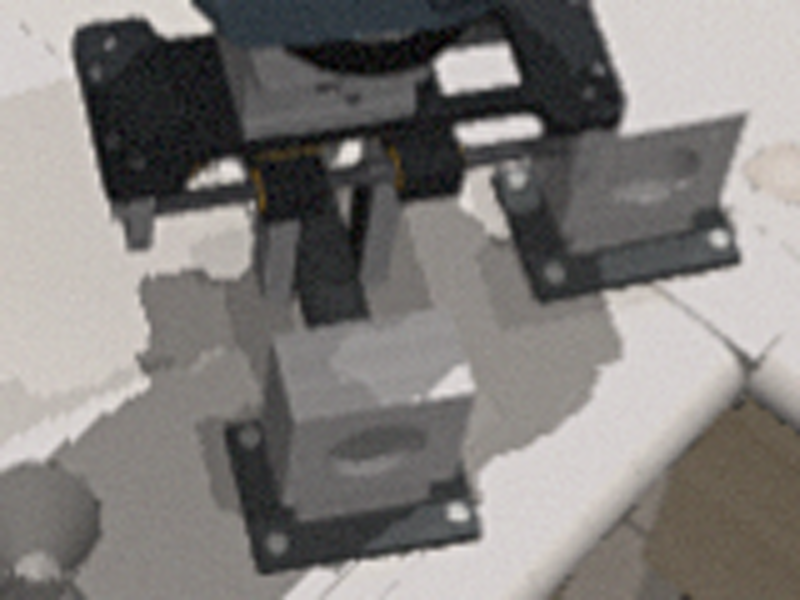

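Gauge is in the near bore, handle entering behind the block top (335,320). Firm stop at the expected collar depth with about 7 N. Drawing it out, lifting, and turning 180° for the no-go.

```bash
python3 -m crank '[[[0.0006,0.0008,0,0,0,0,1],[0.0045,0.0065,0,0,0,0,1],[0.009,0.013,0,0,0,0,1],[0.015,0.0215,0,0,0,0,1],[0.022,0.0315,0,0,0,0,1],[0.029,0.0415,0,0,0,0,1],[0.0346,0.049,0,0,0,0,1],[0.0346,0.049,0,0,0,0,1]]]'>/dev/null;  python3 st.py n
python3 -m crank '[[[0,0,0.03,0,0,0,1],[0,0,0.06,0,0,0,1],[0,0,0.08,0,0,0,1],[0,0,0.08,0,0,0.13,1],[0,0,0.08,0,0,0.26,1],[0,0,0.08,0,0,0.39,1],[0,0,0.08,0,0,0.52,1],[0,0,0.08,0,0,0.65,1]]]'>/dev/null
python3 -m crank '[[[0,0,0,0,0,0.14,1],[0,0,0,0,0,0.28,1],[0,0,0,0,0,0.42,1],[0,0,0,0,0,0.56,1],[0,0,0,0,0,0.70,1],[0,0,0,0,0,0.84,1],[0,0,0,0,0,0.98,1],[0,0,0,0,0,1.12,1]]]'>/dev/null
python3 -m crank '[[[0,0,0,0,0,0.14,1],[0,0,0,0,0,0.28,1],[0,0,0,0,0,0.42,1],[0,0,0,0,0,0.56,1],[0,0,0,0,0,0.70,1],[0,0,0,0,0,0.84,1],[0,0,0,0,0,0.98,1],[0,0,0,0,0,1.12,1]]]'>/dev/null
python3 -m crank '[[[0,0,0,0,0,0,1],[0,0,0,0,0,0,1],[0,0,0,0,0,0,1]]]'>/dev/null;  python3 st.py n; python3 -c "
from cell import *;print(get_obs()['joint_pos'])"
```

```text
t 16.1 along 125.4 lat 0.23 z 42.33 mm psi -35.39 tilt [0.26 0.2 ] F along -0.0 lat -0.3 z -3.1 T [-0.12  0.11  0.03] w 0.246
t 18.8 along 124.3 lat -0.43 z 121.47 mm psi 131.03 tilt [-0.33 -0.2 ] F along 1.0 lat 0.6 z -3.1 T [ 0.07 -0.03 -0.  ] w 0.244
[-7.74070179e-03 -9.36291222e-04  1.99055320e+00 -3.90743204e-03
  1.15763862e+00 -2.29300160e+00]
```

```bash
python3 -m crank '[[[0.0004,-0.0003,0,0.0035,-0.0058,0.12,1],[0.0004,-0.0003,0,0.0035,-0.0058,0.24,1],[0.0004,-0.0003,-0.03,0.0035,-0.0058,0.24,1],[0.0004,-0.0003,-0.06,0.0035,-0.0058,0.24,1],[0.0004,-0.0003,-0.0794,0.0035,-0.0058,0.24,1],[0.0004,-0.0003,-0.0794,0.0035,-0.0058,0.24,1],[0.0004,-0.0003,-0.0794,0.0035,-0.0058,0.24,1],[0.0004,-0.0003,-0.0794,0.0035,-0.0058,0.24,1]]]'>/dev/null;  python3 st.py n
python3 -m crank '[[[0,0,0,0,0,0,1],[0,0,0,0,0,0,1]]]'>/dev/null;  python3 st.py n
```

```text
t 19.6 along 125.1 lat 1.23 z 43.67 mm psi 144.75 tilt [ 0.2  -0.04] F along -0.1 lat -0.3 z -2.4 T [ 0.12  0.05 -0.04] w 0.251
t 19.8 along 125.7 lat 2.17 z 45.04 mm psi 144.75 tilt [ 0.36 -0.04] F along -0.4 lat 0.5 z -3.5 T [ 0.05  0.06 -0.06] w 0.246
```

```bash
python3 -m crank '[[[-0.0017,0.0012,-0.003,0.0007,0.0063,0,1],[-0.008,-0.008,-0.003,0.0007,0.0063,0,1],[-0.0144,-0.0168,-0.003,0.0007,0.0063,0,1],[-0.0207,-0.0258,-0.003,0.0007,0.0063,0,1],[-0.0207,-0.0258,-0.003,0.0007,0.0063,0,1],[-0.0207,-0.0258,-0.003,0.0007,0.0063,0,1],[-0.0207,-0.0258,-0.003,0.0007,0.0063,0,1],[-0.0207,-0.0258,-0.003,0.0007,0.0063,0,1]]]'>/dev/null;  python3 st.py n
python3 -m crank '[[[0,0,0,0,0,0,1],[0,0,0,0,0,0,1],[0,0,0,0,0,0,1]]]'>/dev/null;  python3 st.py n
```

```text
t 20.6 along 93.0 lat 0.30 z 42.19 mm psi 144.76 tilt [0.03 0.  ] F along -0.6 lat -0.3 z -3.1 T [ 0.07  0.04 -0.04] w 0.243
t 20.9 along 93.1 lat 0.24 z 42.15 mm psi 144.77 tilt [0.02 0.  ] F along 0.2 lat 0.1 z -3.2 T [0.12 0.03 0.04] w 0.244
```

Aligned within 0.3 mm. Closing in on the no-go contact.

```bash
python3 -m crank '[[[-0.0023,-0.0033,0,0,0,0,1],[-0.0052,-0.0074,0,0,0,0,1],[-0.0052,-0.0074,0,0,0,0,1],[-0.0052,-0.0074,0,0,0,0,1]]]'>/dev/null;  python3 st.py n
for i in 1 2; do :; done
python3 -m crank '[[[-0.0006,-0.0008,0,0,0,0,1],[-0.0006,-0.0008,0,0,0,0,1]]]'>/dev/null;  python3 st.py n
python3 -m crank '[[[-0.0006,-0.0008,0,0,0,0,1],[-0.0006,-0.0008,0,0,0,0,1]]]'>/dev/null;  python3 st.py n
python3 -m crank '[[[-0.0006,-0.0008,0,0,0,0,1],[-0.0006,-0.0008,0,0,0,0,1]]]'>/dev/null;  python3 st.py n
```

```text
t 21.3 along 83.8 lat 0.26 z 42.12 mm psi 144.74 tilt [0.02 0.01] F along 0.5 lat 0.1 z -3.0 T [0.11 0.02 0.02] w 0.247
t 21.5 along 82.8 lat 0.27 z 42.16 mm psi 144.74 tilt [0.03 0.  ] F along -0.3 lat -0.1 z -3.0 T [ 0.04  0.03 -0.03] w 0.241
t 21.7 along 81.7 lat 0.21 z 42.14 mm psi 144.74 tilt [0.02 0.  ] F along 0.4 lat 1.2 z -3.6 T [0.03 0.05 0.02] w 0.245
t 21.9 along 80.7 lat 0.13 z 42.11 mm psi 144.74 tilt [0.02 0.01] F along -0.1 lat -0.8 z -3.7 T [0.11 0.07 0.02] w 0.241
```

```bash
python3 -m crank '[[[-0.0006,-0.0008,0,0,0,0,1],[-0.0006,-0.0008,0,0,0,0,1]]]'>/dev/null;  python3 st.py n
python3 -m crank '[[[-0.0006,-0.0008,0,0,0,0,1],[-0.0006,-0.0008,0,0,0,0,1]]]'>/dev/null;  python3 st.py n
python3 -m crank '[[[-0.0006,-0.0008,0,0,0,0,1],[-0.0006,-0.0008,0,0,0,0,1]]]'>/dev/null;  python3 st.py n
```

```text
t 22.1 along 79.6 lat 0.14 z 42.15 mm psi 144.74 tilt [0.02 0.01] F along -0.1 lat -0.6 z -3.3 T [ 0.08  0.03 -0.01] w 0.246
t 22.3 along 79.6 lat 0.33 z 42.40 mm psi 144.69 tilt [0.15 0.11] F along 4.8 lat -0.2 z -4.2 T [ 0.82 -0.47 -0.02] w 0.246
t 22.5 along 79.7 lat 0.42 z 42.61 mm psi 144.64 tilt [0.27 0.22] F along 5.5 lat -0.4 z -5.1 T [ 0.95 -0.47 -0.03] w 0.246
```

```bash
python3 -m crank '[[[-0.0008,-0.0011,0,-0.002,0.003,0,1],[-0.0008,-0.0011,0,-0.002,0.003,0,1],[-0.0008,-0.0011,0,-0.002,0.003,0,1],[-0.0008,-0.0011,0,-0.002,0.003,0,1]]]'>/dev/null;  python3 st.py n
python3 -m crank '[[[0.0006,0.0008,0,0,0,0,1],[0.006,0.0085,0,0,0,0,1],[0.012,0.017,0,0,0,0,1],[0.0184,0.026,0,0,0,0,1],[0.0242,0.0343,0,0,0,0,1],[0.0242,0.0343,0,0,0,0,1],[0.0242,0.0343,0,0,0,0,1],[0.0242,0.0343,0,0,0,0,1]]]'>/dev/null;  python3 st.py n
python3 -m crank '[[[0,0,0.04,0,0,0,1],[0,0,0.08,0,0,0,1],[0,0,0.08,0,0,0,1],[0,0,0.08,0,0,0,1],[0,0,0.08,0,0,0,1],[0,0,0.08,0,0,0,1]]]'>/dev/null;  python3 st.py n; python3 st.py f; python3 - <<'E'
from gfit import *
gcheck(end="nogo")
E
```

```text
t 22.9 along 79.7 lat 0.43 z 42.81 mm psi 144.58 tilt [0.24 0.26] F along 7.0 lat -0.0 z -5.6 T [ 1.16 -0.63  0.03] w 0.243
t 23.7 along 121.5 lat 0.25 z 42.61 mm psi 144.59 tilt [0.21 0.25] F along 0.0 lat 0.2 z -3.0 T [ 0.06  0.03 -0.04] w 0.246
t 24.3 along 120.4 lat -1.04 z 120.42 mm psi 144.58 tilt [-0.03  0.25] F along 0.3 lat 0.5 z -4.3 T [ 0.03  0.08 -0.04] w 0.243
t 24.3 along 33.1 lat -131.13 z 120.42 mm psi 144.58 tilt [-0.03  0.25] F along 0.3 lat 0.5 z -4.3 T [ 0.03  0.08 -0.04] w 0.243
scene nogo 152 lat,z mm [ 0.97 -1.01] yaw,pitch deg [-1.84 -0.14] rms 1.22 tip t None
```

Near block done: go home at about 7 N, no-go refused at 79.6 mm (expected 79) with about 7 N. Now to the far block, turning back.

```bash
python3 -m crank '[[[0.03,0.001,0,0,0,-0.14,1],[0.06,0.002,0,0,0,-0.28,1],[0.09,0.003,0,0,0,-0.42,1],[0.12,0.004,0,0,0,-0.56,1],[0.145,0.005,0,0,0,-0.70,1],[0.16,0.0056,0,0,0,-0.84,1],[0.16,0.0056,0,0,0,-0.98,1],[0.16,0.0056,0,0,0,-1.12,1]]]'>/dev/null
python3 -m crank '[[[0,0,0,0,0,-0.14,1],[0,0,0,0,0,-0.28,1],[0,0,0,0,0,-0.42,1],[0,0,0,0,0,-0.56,1],[0,0,0,0,0,-0.70,1],[0,0,0,0,0,-0.84,1],[0,0,0,0,0,-0.98,1],[0,0,0,0,0,-1.12,1]]]'>/dev/null; python3 st.py f
python3 -m crank '[[[0,0,0,0,0,-0.14,1],[0,0,0,0,0,-0.28,1],[0,0,0,0,0,-0.42,1],[0,0,0,0,0,-0.56,1],[0,0,0,0,0,-0.70,1],[0,0,0,0,0,-0.80,1],[0,0,0,0,0,-0.80,1],[0,0,0,0,0,-0.80,1]]]'>/dev/null
python3 -m crank '[[[0,0,0,0,0,0,1],[0,0,0,0,0,0,1],[0,0,0,0,0,0,1]]]'>/dev/null;python3 st.py f
```

```text
t 25.95 along 124.3 lat -0.79 z 116.80 mm psi 15.57 tilt [-0.04 -0.  ] F along -0.4 lat -0.6 z -3.2 T [-0.08  0.02 -0.01] w 0.244
t 27.05 along 123.9 lat -1.33 z 115.44 mm psi -30.12 tilt [-0.15  0.02] F along 1.0 lat 1.0 z -3.4 T [-0.07  0.04  0.03] w 0.244
```

```bash
python3 -m crank '[[[0.0012,-0.0008,-0.02,0,-0.0026,-0.05,1],[0.0012,-0.0008,-0.045,0,-0.0026,-0.05,1],[0.0012,-0.0008,-0.07,0,-0.0026,-0.05,1],[0.0012,-0.0008,-0.074,0,-0.0026,-0.05,1],[0.0012,-0.0008,-0.074,0,-0.0026,-0.05,1],[0.0012,-0.0008,-0.074,0,-0.0026,-0.05,1],[0.0012,-0.0008,-0.074,0,-0.0026,-0.05,1]]]'>/dev/null
python3 -m crank '[[[0,0,0,0,0,0,1],[0,0,0,0,0,0,1],[0,0,0,0,0,0,1]]]'>/dev/null;python3 st.py f; python3 - <<'E'
from gfit import *; from fit import softrect
d=snap("scene"); gcheck(d=d); P=cloud(d,np.ones((480,640),bool))[0]
T=P[(P[:,2]>.084)&(P[:,2]<.1)&(np.hypot(P[:,0]-.581,P[:,1]-.006)<.05)]; s=softrect(T[:,:2],(.581,.006),1.); print(len(T),s[:2],np.degrees(s[2]))
E
```

```text
t 28.05 along 124.9 lat 1.57 z 44.05 mm psi -32.98 tilt [0.24 0.03] F along -0.1 lat -0.7 z -3.4 T [-0.04  0.13 -0.04] w 0.243
scene go 181 lat,z mm [-0.75 -0.16] yaw,pitch deg [-0.91 -1.29] rms 1.66 tip t 0.07743537919245536
587 [0.57989612 0.00645841] 56.74560002830778
```

```bash
python3 -m crank '[[[-0.0015,0.001,-0.002,0,0.0042,0,1],[-0.008,-0.009,-0.002,0,0.0042,0,1],[-0.0146,-0.0191,-0.002,0,0.0042,0,1],[-0.0146,-0.0191,-0.002,0,0.0042,0,1],[-0.0146,-0.0191,-0.002,0,0.0042,0,1],[-0.0146,-0.0191,-0.002,0,0.0042,0,1]]]'>/dev/null
python3 -m crank '[[[0,0,0,0,0,0,1],[0,0,0,0,0,0,1]]]'>/dev/null;python3 st.py f
python3 -m crank '[[[-0.003,-0.0045,0,0,0,0,1],[-0.0045,-0.007,0,0,0,0,1],[-0.0045,-0.007,0,0,0,0,1]]]'>/dev/null;python3 st.py f
python3 -m crank '[[[-0.0011,-0.0017,0,0,0,0,1],[-0.0022,-0.0034,0,0,0,0,1],[-0.0022,-0.0034,0,0,0,0,1]]]'>/dev/null;  python3 st.py f
python3 -m crank '[[[-0.0011,-0.0017,0,0,0,0,1],[-0.0022,-0.0034,0,0,0,0,1],[-0.0022,-0.0034,0,0,0,0,1]]]'>/dev/null;  python3 st.py f
```

```text
t 28.9 along 101.1 lat -0.12 z 42.14 mm psi -32.98 tilt [0.02 0.03] F along -1.2 lat -0.5 z -3.6 T [-0.06  0.08 -0.07] w 0.244
t 29.2 along 92.3 lat -0.15 z 42.02 mm psi -33.00 tilt [-0.    0.03] F along -0.4 lat 0.1 z -2.4 T [-0.03  0.11  0.04] w 0.245
t 29.5 along 88.0 lat -0.17 z 41.98 mm psi -33.02 tilt [-0.01  0.03] F along 0.7 lat 0.1 z -4.0 T [-0.08  0.09  0.02] w 0.245
t 29.8 along 83.7 lat -0.18 z 41.94 mm psi -33.03 tilt [-0.02  0.03] F along 0.2 lat 0.3 z -3.7 T [-0.13  0.08 -0.02] w 0.246
```

```bash
python3 -m crank '[[[-0.0016,-0.0025,0,0,0,0,1],[-0.0033,-0.005,0,0,0,0,1],[-0.0033,-0.005,0,0,0,0,1]]]'>/dev/null;  python3 st.py f
python3 -m crank '[[[-0.0016,-0.0025,0,0,0,0,1],[-0.0033,-0.005,0,0,0,0,1],[-0.0033,-0.005,0,0,0,0,1]]]'>/dev/null;  python3 st.py f
python3 -m crank '[[[-0.0011,-0.0017,0,0,0,0,1],[-0.0016,-0.0025,0,0,0,0,1],[-0.0016,-0.0025,0,0,0,0,1]]]'>/dev/null;  python3 st.py f
```

```text
t 30.1 along 77.3 lat -0.27 z 41.87 mm psi -33.05 tilt [-0.03  0.02] F along 0.4 lat -0.6 z -3.8 T [-0.04  0.15  0.01] w 0.248
t 30.4 along 70.9 lat -0.35 z 41.81 mm psi -33.07 tilt [-0.05  0.02] F along 0.6 lat -0.3 z -3.9 T [-0.01  0.1   0.04] w 0.245
t 30.7 along 67.8 lat -0.33 z 41.80 mm psi -33.08 tilt [-0.05  0.02] F along -0.0 lat -0.1 z -3.7 T [-0.08  0.13  0.04] w 0.242
```

```bash
python3 -m crank '[[[-0.0011,-0.0017,0.0002,0,0,0,1],[-0.0011,-0.0017,0.0002,0,0,0,1]]]'>/dev/null;  python3 st.py f
python3 -m crank '[[[-0.0006,-0.0009,0,0,0,0,1],[-0.0006,-0.0009,0,0,0,0,1]]]'>/dev/null;  python3 st.py f
python3 -m crank '[[[-0.0006,-0.0009,0,0,0,0,1],[-0.0006,-0.0009,0,0,0,0,1]]]'>/dev/null;  python3 st.py f
python3 -m crank '[[[-0.0006,-0.0009,0,0,0,0,1],[-0.0006,-0.0009,0,0,0,0,1]]]'>/dev/null;  python3 st.py f
```

```text
t 30.9 along 65.6 lat -0.32 z 42.00 mm psi -33.08 tilt [-0.06  0.02] F along -0.5 lat 0.1 z -4.2 T [-0.08  0.05 -0.  ] w 0.241
t 31.1 along 64.5 lat -0.32 z 42.03 mm psi -33.09 tilt [-0.05  0.02] F along -0.2 lat 0.5 z -3.3 T [-0.07  0.15 -0.06] w 0.244
t 31.3 along 64.4 lat -0.38 z 42.13 mm psi -33.10 tilt [0.04 0.12] F along 5.4 lat -0.4 z -5.3 T [ 0.73 -0.33  0.07] w 0.249
t 31.5 along 64.5 lat -0.34 z 42.22 mm psi -33.11 tilt [0.16 0.22] F along 7.2 lat -0.5 z -5.0 T [ 0.84 -0.47 -0.01] w 0.250
```

Collar home at 64.4 mm, as on the near block. One more light press, then withdraw, lift and turn.

```bash
python3 -m crank '[[[-0.0005,-0.0008,0,0,0,0,1],[-0.0005,-0.0008,0,0,0,0,1]]]'>/dev/null;  python3 st.py f
python3 -m crank '[[[0.0005,0.0008,0,0,0,0,1],[0.0044,0.0067,0,0,0,0,1],[0.0087,0.0134,0,0,0,0,1],[0.0147,0.0226,0,0,0,0,1],[0.0207,0.0319,0,0,0,0,1],[0.0272,0.0419,0,0,0,0,1],[0.0327,0.0503,0,0,0,0,1],[0.0327,0.0503,0,0,0,0,1]]]'>/dev/null;  python3 st.py f
python3 -m crank '[[[0,0,0.03,0,0,0,1],[0,0,0.06,0,0,0,1],[0,0,0.08,0,0,0,1],[0,0,0.08,0,0,0.13,1],[0,0,0.08,0,0,0.26,1],[0,0,0.08,0,0,0.39,1],[0,0,0.08,0,0,0.52,1],[0,0,0.08,0,0,0.65,1]]]'>/dev/null
python3 -m crank '[[[0,0,0,0,0,0.14,1],[0,0,0,0,0,0.28,1],[0,0,0,0,0,0.42,1],[0,0,0,0,0,0.56,1],[0,0,0,0,0,0.70,1],[0,0,0,0,0,0.84,1],[0,0,0,0,0,0.98,1],[0,0,0,0,0,1.12,1]]]'>/dev/null
python3 -m crank '[[[0,0,0,0,0,0.14,1],[0,0,0,0,0,0.28,1],[0,0,0,0,0,0.42,1],[0,0,0,0,0,0.56,1],[0,0,0,0,0,0.70,1],[0,0,0,0,0,0.84,1],[0,0,0,0,0,0.98,1],[0,0,0,0,0,1.12,1]]]'>/dev/null
python3 -m crank '[[[0,0,0,0,0,0,1],[0,0,0,0,0,0,1],[0,0,0,0,0,0,1]]]'>/dev/null;  python3 st.py f
```

```text
t 31.7 along 64.5 lat -0.33 z 42.28 mm psi -33.12 tilt [0.26 0.3 ] F along 4.8 lat 0.8 z -5.7 T [ 0.65 -0.43 -0.02] w 0.246
t 32.5 along 126.1 lat -0.36 z 42.39 mm psi -33.03 tilt [0.3  0.31] F along -0.3 lat -0.4 z -2.7 T [-0.09  0.09 -0.01] w 0.244
t 35.2 along 125.0 lat -0.69 z 121.67 mm psi 133.37 tilt [-0.37 -0.29] F along 0.1 lat -0.1 z -4.4 T [0.09 0.02 0.02] w 0.247
```

```bash
python3 -m crank '[[[0.0003,-0.0002,0,0.0051,-0.0065,0.12,1],[0.0003,-0.0002,0,0.0051,-0.0065,0.238,1],[0.0003,-0.0002,-0.03,0.0051,-0.0065,0.238,1],[0.0003,-0.0002,-0.06,0.0051,-0.0065,0.238,1],[0.0003,-0.0002,-0.0794,0.0051,-0.0065,0.238,1],[0.0003,-0.0002,-0.0794,0.0051,-0.0065,0.238,1],[0.0003,-0.0002,-0.0794,0.0051,-0.0065,0.238,1],[0.0003,-0.0002,-0.0794,0.0051,-0.0065,0.238,1]]]'>/dev/null
python3 -m crank '[[[0,0,0,0,0,0,1],[0,0,0,0,0,0,1],[0,0,0,0,0,0,1]]]'>/dev/null;  python3 st.py f
```

```text
t 36.3 along 126.1 lat 1.40 z 45.25 mm psi 146.98 tilt [ 0.32 -0.04] F along -0.5 lat 0.2 z -3.6 T [ 0.06  0.08 -0.03] w 0.242
```

```bash
python3 -m crank '[[[-0.0014,0.0009,-0.0031,0.0007,0.0056,0,1],[-0.0076,-0.0086,-0.0031,0.0007,0.0056,0,1],[-0.0138,-0.0181,-0.0031,0.0007,0.0056,0,1],[-0.0199,-0.0276,-0.0031,0.0007,0.0056,0,1],[-0.0199,-0.0276,-0.0031,0.0007,0.0056,0,1],[-0.0199,-0.0276,-0.0031,0.0007,0.0056,0,1],[-0.0199,-0.0276,-0.0031,0.0007,0.0056,0,1]]]'>/dev/null;  python3 st.py f
python3 -m crank '[[[-0.0022,-0.0034,0,0,0,0,1],[-0.0049,-0.0075,0,0,0,0,1],[-0.0049,-0.0075,0,0,0,0,1],[-0.0049,-0.0075,0,0,0,0,1]]]'>/dev/null;  python3 st.py f
```

```text
t 37.0 along 92.2 lat -0.06 z 42.36 mm psi 146.97 tilt [0.03 0.  ] F along -0.2 lat -0.2 z -3.6 T [0.09 0.06 0.01] w 0.244
t 37.4 along 83.2 lat -0.10 z 42.34 mm psi 146.96 tilt [0.03 0.01] F along -0.1 lat -0.8 z -3.3 T [ 0.08 -0.01 -0.03] w 0.245
```

```bash
python3 -m crank '[[[-0.0013,-0.0018,-0.0002,0,0,0,1],[-0.0013,-0.0018,-0.0002,0,0,0,1]]]'>/dev/null;  python3 st.py f
python3 -m crank '[[[-0.0006,-0.0008,0,0,0,0,1],[-0.0006,-0.0008,0,0,0,0,1]]]'>/dev/null;  python3 st.py f
python3 -m crank '[[[-0.0005,-0.0008,0,0,0,0,1],[-0.0005,-0.0008,0,0,0,0,1]]]'>/dev/null;  python3 st.py f
python3 -m crank '[[[-0.0005,-0.0008,0,0,0,0,1],[-0.0005,-0.0008,0,0,0,0,1]]]'>/dev/null;  python3 st.py f
```

```text
t 37.6 along 80.7 lat -0.28 z 42.03 mm psi 146.96 tilt [0.01 0.01] F along 0.0 lat -0.2 z -3.4 T [ 0.09 -0.03 -0.02] w 0.246
t 37.8 along 79.9 lat -0.32 z 42.10 mm psi 146.95 tilt [0.03 0.02] F along 0.8 lat -0.4 z -3.7 T [ 0.23 -0.04  0.01] w 0.245
t 38.0 along 79.9 lat -0.27 z 42.27 mm psi 146.94 tilt [0.12 0.1 ] F along 5.3 lat 0.5 z -3.9 T [ 0.92 -0.43  0.07] w 0.245
t 38.2 along 80.0 lat -0.25 z 42.45 mm psi 146.93 tilt [0.22 0.19] F along 5.2 lat -0.3 z -4.5 T [ 0.95 -0.49  0.02] w 0.246
```

No-go refused at 79.9 mm. Withdraw, lift, carry to the cradle.

```bash
python3 -m crank '[[[-0.0007,-0.001,0,-0.002,0.003,0,1],[-0.0007,-0.001,0,-0.002,0.003,0,1],[-0.0007,-0.001,0,-0.002,0.003,0,1]]]'>/dev/null;  python3 st.py f
python3 -m crank '[[[0.0005,0.0008,0,0,0,0,1],[0.006,0.009,0,0,0,0,1],[0.012,0.018,0,0,0,0,1],[0.018,0.027,0,0,0,0,1],[0.0223,0.0344,0.0,0,0,0,1],[0.0223,0.0344,0.03,0,0,0,1],[0.0223,0.0344,0.06,0,0,0,1],[0.0223,0.0344,0.08,0,0,0,1]]]'>/dev/null;  python3 st.py f
python3 -m crank '[[[-0.015,0.015,0,0,0,-0.1,1],[-0.04,0.04,0,0,0,-0.22,1],[-0.065,0.067,0,0,0,-0.35,1],[-0.09,0.093,0,0,0,-0.48,1],[-0.12,0.123,0,0,0,-0.6,1],[-0.15,0.153,0,0,0,-0.73,1],[-0.18,0.183,0,0,0,-0.86,1],[-0.21,0.213,0,0,0,-1.0,1]]]'
python3 -m crank '[[[0,0,0,0,0,0,1],[0,0,0,0,0,0,1],[0,0,0,0,0,0,1]]]'; python3 st.py f
```

```text
t 38.5 along 80.0 lat -0.25 z 42.59 mm psi 146.92 tilt [0.16 0.17] F along 6.0 lat -0.2 z -5.8 T [ 0.99 -0.6   0.03] w 0.246
t 39.3 along 122.1 lat 0.36 z 124.90 mm psi 146.96 tilt [0.3  0.16] F along 0.8 lat -0.3 z -3.8 T [0.07 0.06 0.  ] w 0.249
clock: 40.1
position: [0.4363, 0.3225, 0.1252]
tool_rot: [0.003, 0.711, 0.703, 0.001]
wrist_force: [0.2, 0.1, -3.7]
width: 0.245
clock: 40.4
position: [0.4371, 0.3224, 0.1254]
tool_rot: [0.003, 0.711, 0.703, 0.001]
wrist_force: [0.0, -0.1, -2.9]
width: 0.246
t 40.4 along 187.2 lat -292.91 z 125.43 mm psi 89.38 tilt [ 0.36 -0.17] F along -0.1 lat 0.1 z -2.9 T [ 0.06  0.01 -0.01] w 0.246
```

```bash
python3 -m crank '[[[-0.02,0.02,0,0.003,0.0063,-0.008,1],[-0.04,0.0421,-0.02,0.003,0.0063,-0.008,1],[-0.0403,0.0421,-0.045,0.003,0.0063,-0.008,1],[-0.0403,0.0421,-0.045,0.003,0.0063,-0.008,1],[-0.0403,0.0421,-0.045,0.003,0.0063,-0.008,1],[-0.0403,0.0421,-0.045,0.003,0.0063,-0.008,1]]]'
python3 -m crank '[[[0,0,0,0,0,0,1],[0,0,0,0,0,0,1],[0,0,0,0,0,0,1]]]'; python3 st.py f
python3 - <<'E'
from gfit import *
for n in ("wrist","scene"):
    d=snap(n,n+"7"); gcheck(n,d=d,end="nogo"); P=cloud(d,np.ones((480,640),bool))[0]
    T=P[(P[:,2]>.05)&(P[:,2]<.0625)&(np.hypot(P[:,0]-.396,P[:,1]-.363)<.06)]; print(n,len(T),T.min(0).round(4),T.max(0).round(4),T.mean(0).round(4))
E
python3 -c "
import cv2,numpy as np
a=cv2.imread('pics/scene7.png')[190:300,200:330]; b=cv2.imread('pics/wrist7.png')
cv2.imwrite('pics/c7.png',np.hstack([cv2.resize(a,(450,380),interpolation=cv2.INTER_CUBIC),b[60:440,150:500]]))"
```

```text
clock: 41.0
position: [0.3986, 0.3644, 0.0819]
tool_rot: [0.0, 0.714, 0.7, 0.001]
wrist_force: [-0.2, 0.7, -2.6]
width: 0.249
clock: 41.3
position: [0.3992, 0.3645, 0.0826]
tool_rot: [0.001, 0.714, 0.7, 0.002]
wrist_force: [-0.1, -0.3, -4.0]
width: 0.243
t 41.3 along 201.9 lat -347.63 z 82.64 mm psi 88.83 tilt [0.19 0.1 ] F along -0.3 lat 0.1 z -4.0 T [-0.01  0.05  0.01] w 0.243
wrist nogo 3198 lat,z mm [ 0.29 -1.16] yaw,pitch deg [-0.28  0.76] rms 0.54 tip t None
wrist 310 [0.36   0.3426 0.051 ] [0.3672 0.3881 0.0601] [0.3639 0.3653 0.0582]
scene nogo 128 lat,z mm [-0.24 -0.25] yaw,pitch deg [6.51 2.89] rms 1.72 tip t None
scene 59 [0.356  0.3381 0.0501] [0.4306 0.3735 0.0616] [0.3939 0.346  0.0555]
```

View pics/c7.png

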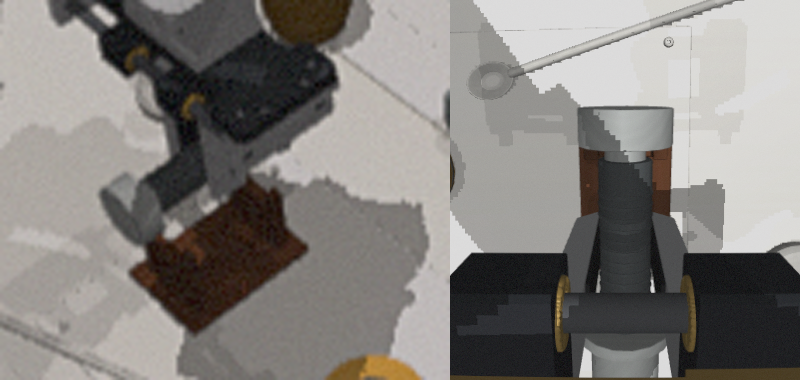

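Gauge hangs just above the cradle, level and aligned (wrist crop col 625; saddle x .360–.367 puts the cradle middle at .3965). Lowering.

```bash
python3 -m crank '[[[-0.0025,0,-0.01,-0.0017,0.0033,0,1],[-0.0025,0,-0.02,-0.0017,0.0033,0,1],[-0.0025,0,-0.03,-0.0017,0.0033,0,1],[-0.0025,0,-0.036,-0.0017,0.0033,0,1],[-0.0025,0,-0.036,-0.0017,0.0033,0,1],[-0.0025,0,-0.036,-0.0017,0.0033,0,1],[-0.0025,0,-0.036,-0.0017,0.0033,0,1]]]'
python3 -m crank '[[[0,0,0,0,0,0,1],[0,0,0,0,0,0,1]]]'; python3 st.py f
```

```text
clock: 42.1
position: [0.3967, 0.3647, 0.0466]
tool_rot: [-0.0, 0.714, 0.7, 0.0]
wrist_force: [-0.1, -0.1, -3.7]
width: 0.244
clock: 42.3
position: [0.397, 0.3649, 0.0471]
tool_rot: [0.0, 0.714, 0.7, 0.001]
wrist_force: [0.5, 1.0, -3.3]
width: 0.246
t 42.3 along 201.1 lat -349.68 z 47.10 mm psi 88.84 tilt [0.06 0.04] F along 1.1 lat -0.1 z -3.3 T [0.03 0.03 0.03] w 0.246
```

```bash
python3 -m crank '[[[-0.0004,-0.0003,-0.003,0,0,0,1],[-0.0004,-0.0003,-0.0048,0,0,0,1],[-0.0004,-0.0003,-0.0048,0,0,0,1],[-0.0004,-0.0003,-0.0048,0,0,0,1]]]'; python3 st.py f
python3 -m crank '[[[0,0,-0.0005,0,0,0,1],[0,0,-0.0005,0,0,0,1]]]'; python3 st.py f
```

```text
clock: 42.7
position: [0.3966, 0.3646, 0.0423]
tool_rot: [0.0, 0.714, 0.7, 0.001]
wrist_force: [-0.1, -0.7, -2.8]
width: 0.248
t 42.7 along 200.6 lat -349.84 z 42.25 mm psi 88.84 tilt [0.06 0.04] F along -0.7 lat 0.3 z -2.8 T [ 0.03 -0.04  0.01] w 0.248
clock: 42.9
position: [0.3967, 0.3646, 0.0421]
tool_rot: [0.0, 0.714, 0.7, 0.0]
wrist_force: [-0.9, -1.2, 1.2]
width: 0.246
t 42.9 along 200.6 lat -349.83 z 42.11 mm psi 88.84 tilt [0.04 0.03] F along -1.5 lat -0.1 z 1.2 T [-0.25  0.29 -0.03] w 0.246
```

```bash
python3 -m crank '[[[0,0,0,0,0,0,-0.3],[0,0,0,0,0,0,-0.3],[0,0,0,0,0,0,-0.3],[0,0,0,0,0,0,-0.3],[0,0,0,0,0,0,-0.3],[0,0,0,0,0,0,-0.3],[0,0,0,0,0,0,-0.3],[0,0,0,0,0,0,-0.3]]]'
python3 -m crank '[[[0,0,0.02,0,0,0,-0.3],[0,0,0.05,0,0,0,-0.3],[0,0,0.08,0,0,0,-0.3],[0,0,0.11,0,0,0,-0.3],[0,0,0.11,0,0,0,-1],[0,0,0.11,0,0,0,-1]]]'
python3 - <<'E'
from h import *
d=snap("wrist"); P,_=cloud(d,np.ones((480,640),bool))
P0=P; P=P[(abs(P[:,0]-.4)<.1)&(abs(P[:,1]-.363)<.03)&(P[:,2]>.064)&(P[:,2]<.09)]
x,y=P[:,0],P[:,1]; h=P[(P[:,2]<.0745)&(abs(x-.395)<.035)]
print("x",x.min(),x.max(),"handle fit",np.polyfit(h[:,0]-.396,h[:,1],1),"slope z",np.polyfit(h[:,0],h[:,2],1),"top",np.percentile(h[:,2],95)); print(get_obs()["position"],get_obs()["wrist_force"])
for n in ("top","scene"):
    dd=snap(n)
    for th in ("weight_large","weight_medium","weight_small"):
        for s in silhouettes(n,th)[:3]:
            if s["score"]<.3: continue
            P,_=cloud(dd,s["pixels"]); T=P[(P[:,2]>.024)&(P[:,2]<.036)][:,:2]
            if len(T)>30 and len(T)>.3*len(P):
                c,r=cv2.minEnclosingCircle((T*1e3).astype(np.float32)); print(n,th,round(s["score"],2),np.round(c,1),round(r,1),len(T))
E
```

```text
clock: 43.7
position: [0.3967, 0.3646, 0.0421]
tool_rot: [0.0, 0.714, 0.7, 0.0]
wrist_force: [-0.5, -0.3, 0.2]
width: 0.65
clock: 44.3
position: [0.3968, 0.3647, 0.1523]
tool_rot: [0.0, 0.714, 0.7, 0.001]
wrist_force: [-0.6, 0.6, -0.8]
width: 0.785
x 0.3340362516734608 0.47289000078143334 handle fit [-0.02014485  0.36458262] slope z [0.00101743 0.06881789] top 0.07174686456902885
[0.39605821 0.36422795 0.15105411] [-0.41951086 -0.30667193 -0.08384213]
top weight_large 0.85 [371.6 162.3] 32.0 662
top weight_medium 0.84 [553.  134.5] 27.1 469
top weight_small 0.91 [485.5 158.2] 21.9 305
scene weight_large 0.57 [368.  162.8] 33.2 772
scene weight_medium 0.73 [549.6 135.2] 28.7 475
scene weight_small 0.74 [482.5 157.9] 22.7 327
```

Gauge is back (ends .334/.473, level, same as at the start). The large weight has been knocked to about (.370,.163), the others are unchanged. Hover over the large one and measure it with the wrist camera.

```bash
python3 -m crank '[[[-0.004,-0.03,0,0,0,-0.06,-1],[-0.009,-0.07,0,0,0,-0.12,-1],[-0.014,-0.11,0,0,0,-0.18,-1],[-0.019,-0.15,0,0,0,-0.24,-1],[-0.024,-0.185,0,0,0,-0.3,-1],[-0.0265,-0.2,0,0,0,-0.33,-1],[-0.0265,-0.2,0,0,0,-0.33,-1],[-0.0265,-0.2,0,0,0,-0.33,-1]]]'
cat > wm.py <<'E'
from h import *
import sys
from scipy.optimize import least_squares
def circ(T,r):  # robust: known-radius disc, penalise points outside, then hull fit
    c,_=cv2.minEnclosingCircle((T*1e3).astype(np.float32)); c=np.array(c)/1e3
    hull=cv2.convexHull((T*1e3).astype(np.float32))[:,0]/1e3
    return least_squares(lambda p:np.hypot(*(hull-p).T)-r,c,loss="soft_l1",f_scale=.001).x, c
def wm(c,r,z,n="wrist",tol=.006,pad=.015):
    d=snap(n); P=cloud(d,np.ones((480,640),bool))[0]; o=get_obs()
    T=P[(abs(P[:,2]-z)<tol)&(np.hypot(P[:,0]-c[0],P[:,1]-c[1])<r+pad)]
    a,b=circ(T[:,:2],r); M=quat().as_matrix()
    print(n,"fit",a.round(4),"enc",b.round(4),"mean",T[:,:2].mean(0).round(4),len(T),"z",np.median(T[:,2]).round(4),"| tcp",o["position"].round(4),"psi %.1f"%np.degrees(np.arctan2(M[1,0],M[0,0])),"tilt",(M[:2,2]*57.3).round(2),"w %.2f"%o["width"],"F",o["wrist_force"].round(1))
if __name__=="__main__": a=list(map(float,sys.argv[1:5])); wm(a[:2],a[2],a[3],*sys.argv[5:6])
E
python3 wm.py .37 .164 .032 .03; python3 wm.py .485 .16 .022 .03;  python3 wm.py .552 .136 .027 .03
```

```text
clock: 45.55
position: [0.3702, 0.1647, 0.1517]
tool_rot: [-0.0, 0.819, 0.573, 0.0]
wrist_force: [0.6, -0.2, -0.5]
width: 0.999
wrist fit [0.3696 0.1637] enc [0.3696 0.1638] mean [0.3687 0.1641] 4536 z 0.0294 | tcp [0.3702 0.165  0.1517] psi 70.0 tilt [0.01 0.02] w 1.00 F [ 0.3 -0.2  0.4]
wrist fit [0.4837 0.1597] enc [0.4802 0.161 ] mean [0.4723 0.1637] 796 z 0.0293 | tcp [0.3701 0.1651 0.1516] psi 70.0 tilt [0.   0.01] w 1.00 F [-1.2  0.1  0.6]
wrist fit [0.5508 0.1369] enc [0.5505 0.1371] mean [0.5459 0.1383] 1971 z 0.0293 | tcp [0.3701 0.1652 0.1516] psi 70.0 tilt [-0.01  0.01] w 1.00 F [ 0.1 -1.2  0.1]
```

```bash
python3 -m crank '[[[-0.0005,-0.0014,-0.03,0,0,0,-1],[-0.0005,-0.0014,-0.065,0,0,0,-1],[-0.0005,-0.0014,-0.1,0,0,0,-1],[-0.0005,-0.0014,-0.13,0,0,0,-1],[-0.0005,-0.0014,-0.144,0,0,0,-1],[-0.0005,-0.0014,-0.144,0,0,0,-1],[-0.0005,-0.0014,-0.144,0,0,0,-1],[-0.0005,-0.0014,-0.144,0,0,0,-1]]]'
python3 -m crank '[[[0,0,0,0,0,0,0.5],[0,0,0,0,0,0,0.5],[0,0,0,0,0,0,0.5],[0,0,0,0,0,0,0.5],[0,0,0,0,0,0,0.5],[0,0,0,0,0,0,0.5],[0,0,0,0,0,0,0.5],[0,0,0,0,0,0,0.5]]]' 25
```

```text
clock: 46.5
position: [0.3707, 0.1643, 0.0087]
tool_rot: [0.0, 0.819, 0.574, 0.001]
wrist_force: [-0.4, -0.2, -0.1]
width: 1.002
clock: 47.3
position: [0.3708, 0.1642, 0.0089]
tool_rot: [0.001, 0.819, 0.574, 0.001]
wrist_force: [-1.7, -2.2, 6.2]
width: 0.675
```

```bash
python3 -m crank '[[[0,0,0,0,0,0,0.5],[0,0,0.01,0,0,0,0.5],[0,0,0.04,0,0,0,0.5],[0,0,0.08,0,0,0,0.5],[0,0,0.12,0,0,0,0.5],[0,0,0.145,0,0,0,0.5],[0,0,0.145,0,0,0,0.5]]]'
python3 -m crank '[[[0.03,0.008,0,0,0,0,0.5],[0.07,0.018,0,0,0,0,0.5],[0.115,0.029,0,0,0,0,0.5],[0.16,0.04,0,0,0,0,0.5],[0.205,0.051,0,0,0,0,0.5],[0.25,0.063,0,0,0,0,0.5],[0.295,0.074,0,0,0,0,0.5],[0.335,0.086,0,0,0,0,0.5]]]'
python3 -m crank '[[[0,0,0,0,0,0,0.5],[0,0,0,0,0,0,0.5],[0,0,0,0,0,0,0.5],[0,0,0,0,0,0,0.5]]]'
python3 wm.py .62 .285 .05 .062; python3 wm.py .62 .285 .05 .062
python3 - <<'E'
from wm import *
D=np.load("D.npy",allow_pickle=True).item()
for n in D:
    P=cloud(D[n],np.ones((480,640),bool))[0]; T=P[(abs(P[:,2]-.062)<.006)&(np.hypot(P[:,0]-.62,P[:,1]-.285)<.06)]
    print(n,[x.round(4) for x in circ(T[:,:2],.05)])
d=snap("wrist"); cv2.imwrite("pics/w8.png",d["pixels"][:,:,::-1])
E
```

```text
clock: 48.0
position: [0.3731, 0.1647, 0.1575]
tool_rot: [0.002, 0.819, 0.574, 0.005]
wrist_force: [1.0, 0.3, -4.4]
width: 0.675
clock: 48.8
position: [0.7084, 0.2507, 0.153]
tool_rot: [0.001, 0.819, 0.574, 0.002]
wrist_force: [-0.2, -0.1, -2.7]
width: 0.677
clock: 49.2
position: [0.7071, 0.2505, 0.1525]
tool_rot: [0.001, 0.819, 0.574, 0.002]
wrist_force: [0.0, 0.1, -3.5]
width: 0.674
wrist fit [0.6207 0.288 ] enc [0.6207 0.2881] mean [0.6196 0.2883] 16999 z 0.0618 | tcp [0.7074 0.2506 0.1531] psi 70.1 tilt [0.26 0.05] w 0.67 F [-0.1  0.5 -3.8]
wrist fit [0.6208 0.2879] enc [0.6209 0.288 ] mean [0.6195 0.2883] 16937 z 0.0618 | tcp [0.7077 0.2506 0.1535] psi 70.1 tilt [0.3  0.06] w 0.68 F [-0.2  0.7 -3.3]
scene [array([0.6188, 0.2863]), array([0.6198, 0.2867])]
top [array([0.6224, 0.2859]), array([0.6228, 0.2859])]
```

View pics/w8.png

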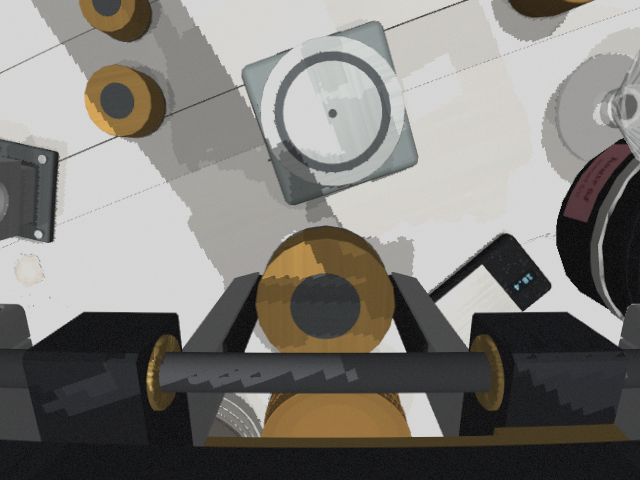

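Wrist view: pan centre dot at (333,113), large disc held at (325,290). The pan middle is (.6207,.288) in the robot's frame; corrected top estimate agrees.

```bash
python3 wm.py .707 .251 .032 .1745; python3 -m crank '[[[-0.03,0.013,0,0,-0.0,0,0.5],[-0.06,0.026,-0.01,0,0.003,0,0.5],[-0.0862,0.0371,-0.03,-0.001,0.005,0,0.5],[-0.0862,0.0371,-0.053,-0.001,0.005,0,0.5],[-0.0862,0.0371,-0.053,-0.001,0.005,0,0.5],[-0.0862,0.0371,-0.053,-0.001,0.005,0,0.5],[-0.0862,0.0371,-0.053,-0.001,0.005,0,0.5],[-0.0862,0.0371,-0.053,-0.001,0.005,0,0.5]]]'
python3 -m crank '[[[0,0,0,0,0,0,0.5],[0,0,0,0,0,0,0.5],[0,0,0,0,0,0,0.5]]]'; python3 st.py n
```

```text
wrist fit [0.707  0.2513] enc [0.6987 0.2542] mean [0.7035 0.2524] 14218 z 0.1741 | tcp [0.708  0.2507 0.1537] psi 70.1 tilt [0.33 0.06] w 0.68 F [-1.  -0.3 -3.9]
clock: 50.2
position: [0.6234, 0.2877, 0.1026]
tool_rot: [0.001, 0.819, 0.574, 0.002]
wrist_force: [-0.0, 0.0, -3.2]
width: 0.674
clock: 50.5
position: [0.6237, 0.2877, 0.103]
tool_rot: [0.001, 0.819, 0.574, 0.002]
wrist_force: [-0.2, -0.6, -3.5]
width: 0.678
t 50.5 along 347.4 lat 3.83 z 103.01 mm psi 70.02 tilt [0.25 0.06] F along -0.6 lat 0.2 z -3.5 T [ 0.04  0.01 -0.01] w 0.678
```

```bash
python3 -m crank '[[[-0.0024,0,-0.01,-0.001,0.0044,0,0.5],[-0.0024,0,-0.02,-0.001,0.0044,0,0.5],[-0.0024,0,-0.028,-0.001,0.0044,0,0.5],[-0.0024,0,-0.028,-0.001,0.0044,0,0.5],[-0.0024,0,-0.028,-0.001,0.0044,0,0.5],[-0.0024,0,-0.028,-0.001,0.0044,0,0.5]]]'
python3 -m crank '[[[0,0,-0.004,0,0,0,0.5],[0,0,-0.006,0,0,0,0.5],[0,0,-0.0075,0,0,0,0.5],[0,0,-0.0075,0,0,0,0.5],[0,0,-0.0075,0,0,0,0.5]]]';  python3 st.py n
```

```text
clock: 51.1
position: [0.6217, 0.2878, 0.0754]
tool_rot: [0.0, 0.819, 0.574, 0.0]
wrist_force: [-0.4, 0.2, -4.5]
width: 0.679
clock: 51.6
position: [0.6221, 0.2879, 0.0684]
tool_rot: [0.0, 0.819, 0.574, 0.001]
wrist_force: [-0.2, 0.1, -1.9]
width: 0.677
t 51.6 along 346.7 lat 2.38 z 68.45 mm psi 70.02 tilt [0.09 0.03] F along -0.0 lat -0.2 z -1.9 T [-0.04 -0.03  0.03] w 0.677
```

```bash
python3 -m crank '[[[-0.0006,0,-0.002,0,0,0,0.5],[-0.0006,0,-0.002,0,0,0,0.5],[-0.0006,0,-0.002,0,0,0,0.4],[-0.0006,0,-0.002,0,0,0,0.2],[-0.0006,0,-0.002,0,0,0,-1],[-0.0006,0,-0.002,0,0,0,-1],[-0.0006,0,-0.002,0,0,0,-1],[-0.0006,0,-0.002,0,0,0,-1]]]'
python3 -m crank '[[[0,0,0.0,0,0,0,-1],[0,0,0.0,0,0,0,-1],[0,0,0.02,0,0,0,-1],[0,0,0.05,0,0,0,-1],[0,0,0.08,0,0,0,-1],[0,0,0.08,0,0,0,-1]]]';  python3 st.py n
```

```text
clock: 52.4
position: [0.6212, 0.2879, 0.0663]
tool_rot: [0.0, 0.819, 0.574, 0.001]
wrist_force: [-0.4, 0.0, -0.1]
width: 0.981
clock: 53.0
position: [0.6243, 0.2888, 0.152]
tool_rot: [0.002, 0.819, 0.574, 0.005]
wrist_force: [0.5, 0.5, 1.3]
width: 1.002
t 53.0 along 348.7 lat 3.66 z 152.05 mm psi 70.03 tilt [0.59 0.18] F along 0.8 lat 0.1 z 1.3 T [-0.04 -0.02  0.02] w 1.002
```

```bash
python3 -m crank '[[[-0.015,-0.03,0,-0.003,0.01,0,-1],[-0.03,-0.065,0,-0.003,0.01,0,-1],[-0.05,-0.1,0,-0.003,0.01,0,-1],[-0.068,-0.14,0,-0.003,0.01,0,-1],[-0.0735,-0.152,0,-0.003,0.01,0,-1],[-0.0735,-0.152,0,-0.003,0.01,0,-1],[-0.0735,-0.152,0,-0.003,0.01,0,-1],[-0.0735,-0.152,0,-0.003,0.01,0,-1]]]'
python3 wm.py .551 .137 .027 .03;python3 wm.py .484 .16 .022 .03
python3 wm.py .619 .287 .032 .088 top
```

```text
clock: 53.8
position: [0.5513, 0.1379, 0.1519]
tool_rot: [-0.0, 0.819, 0.574, 0.0]
wrist_force: [1.4, 0.3, -0.5]
width: 1.001
wrist fit [0.5512 0.1364] enc [0.551  0.1363] mean [0.5502 0.1366] 3219 z 0.0294 | tcp [0.5513 0.1379 0.1519] psi 70.1 tilt [0.02 0.02] w 1.00 F [-0.9 -0.   0.5]
wrist fit [0.4841 0.1603] enc [0.484  0.1599] mean [0.4838 0.1602] 2393 z 0.0294 | tcp [0.5512 0.1379 0.1519] psi 70.1 tilt [0.02 0.01] w 1.00 F [ 0.5  1.4 -0.1]
top fit [0.6228 0.2865] enc [0.623  0.2867] mean [0.6229 0.2863] 705 z 0.0878 | tcp [0.5511 0.1378 0.1519] psi 70.1 tilt [0.02 0.01] w 1.00 F [-0.1 -0.2 -0. ]
```

Large weight sits within 1 mm of the pan's middle (top frame .6228,.2865 vs .6224,.2859). Now the medium.

```bash
python3 -m crank '[[[0,-0.0015,-0.03,0,0,0,-1],[0,-0.0015,-0.065,0,0,0,-1],[0,-0.0015,-0.1,0,0,0,-1],[0,-0.0015,-0.13,0,0,0,-1],[-0.0005,-0.0015,-0.145,0,0,0,-1],[-0.0005,-0.0015,-0.145,0,0,0,-1],[-0.0005,-0.0015,-0.145,0,0,0,-1],[-0.0005,-0.0015,-0.145,0,0,0,-1]]]'
python3 -m crank '[[[0,0,0,0,0,0,0.7],[0,0,0,0,0,0,0.7],[0,0,0,0,0,0,0.7],[0,0,0,0,0,0,0.7],[0,0,0,0,0,0,0.7],[0,0,0,0,0,0,0.7],[0,0,0,0,0,0,0.7],[0,0,0,0,0,0,0.7]]]' 25
python3 -m crank '[[[0,0,0,0,0,0,0.7],[0,0,0,0,0,0,0.7],[0,0,0,0,0,0,0.7]]]'
```

```text
clock: 54.75
position: [0.5523, 0.1365, 0.0088]
tool_rot: [0.001, 0.819, 0.574, 0.002]
wrist_force: [0.5, 0.0, 0.8]
width: 0.997
clock: 55.55
position: [0.5522, 0.1364, 0.0088]
tool_rot: [0.001, 0.819, 0.574, 0.002]
wrist_force: [-0.8, -0.4, 0.6]
width: 0.57
clock: 55.85
position: [0.5522, 0.1364, 0.0089]
tool_rot: [0.001, 0.819, 0.574, 0.001]
wrist_force: [-0.4, 0.4, 0.6]
width: 0.564
```

```bash
python3 -m crank '[[[0,0,0.015,0,0,0,0.7],[0,0,0.05,0,0,0,0.7],[0,0,0.09,0,0,0,0.7],[0,0,0.13,0,0,0,0.7],[0,0,0.14,0,0,0,0.7],[0,0,0.14,0,0,0,0.7]]]'
python3 -m crank '[[[0.015,0.03,0,0,0,0,0.7],[0.03,0.065,0,0,0.004,0,0.7],[0.05,0.1,0,0,0.004,0,0.7],[0.065,0.14,0,0,0.004,0,0.7],[0.067,0.151,0,0,0.004,0,0.7],[0.067,0.151,0,0,0.004,0,0.7],[0.067,0.151,0,0,0.004,0,0.7],[0.067,0.151,0,0,0.004,0,0.7]]]'
python3 -m crank '[[[0,0,0,0,0,0,0.7],[0,0,0,0,0,0,0.7],[0,0,0,0,0,0,0.7]]]'; python3 wm.py .62 .288 .027 .172
```

```text
clock: 56.45
position: [0.5532, 0.1365, 0.1506]
tool_rot: [0.002, 0.819, 0.574, 0.003]
wrist_force: [0.2, 0.4, -4.3]
width: 0.57
clock: 57.25
position: [0.6195, 0.286, 0.1496]
tool_rot: [0.001, 0.819, 0.574, 0.0]
wrist_force: [0.3, 0.3, -3.0]
width: 0.57
clock: 57.55
position: [0.6195, 0.2854, 0.1497]
tool_rot: [0.001, 0.819, 0.574, 0.001]
wrist_force: [-0.9, 1.0, -3.4]
width: 0.568
wrist fit [0.6186 0.2866] enc [0.6104 0.2892] mean [0.6166 0.2867] 10763 z 0.1703 | tcp [0.6195 0.2856 0.1498] psi 70.0 tilt [ 0.09 -0.02] w 0.57 F [-0.  -0.1 -2.9]
```

```bash
python3 -m crank '[[[0.0022,0.0019,-0.02,0,0.0015,0,0.7],[0.0022,0.0019,-0.04,0,0.0015,0,0.7],[0.0022,0.0019,-0.048,0,0.0015,0,0.7],[0.0022,0.0019,-0.048,0,0.0015,0,0.7],[0.0022,0.0019,-0.048,0,0.0015,0,0.7],[0.0022,0.0019,-0.048,0,0.0015,0,0.7],[0.0022,0.0019,-0.048,0,0.0015,0,0.7]]]'
python3 -m crank '[[[0,0,0,0,0,0,0.7],[0,0,0,0,0,0,0.7],[0,0,0,0,0,0,0.7]]]'; python3 st.py n
```

```text
clock: 58.3
position: [0.6224, 0.2877, 0.103]
tool_rot: [0.001, 0.819, 0.574, 0.001]
wrist_force: [-0.3, 0.2, -2.7]
width: 0.567
clock: 58.6
position: [0.6226, 0.2878, 0.1033]
tool_rot: [0.001, 0.819, 0.574, 0.001]
wrist_force: [0.6, 0.4, -2.7]
width: 0.569
t 58.6 along 346.9 lat 2.89 z 103.29 mm psi 70.01 tilt [0.15 0.02] F along 0.7 lat 0.3 z -2.7 T [-0.03  0.03 -0.03] w 0.569
```

```bash
python3 -m crank '[[[-0.0011,-0.0003,-0.003,0,0.0026,0,0.7],[-0.0011,-0.0003,-0.006,0,0.0026,0,0.7],[-0.0011,-0.0003,-0.008,0,0.0026,0,0.7],[-0.0011,-0.0003,-0.009,0,0.0026,0,0.7],[-0.0011,-0.0003,-0.01,0,0.0026,0,0.7],[-0.0011,-0.0003,-0.01,0,0.0026,0,0.7]]]';  python3 st.py n
```

```text
clock: 59.2
position: [0.6214, 0.2874, 0.0934]
tool_rot: [-0.0, 0.819, 0.574, -0.0]
wrist_force: [-1.1, -0.8, -0.2]
width: 0.57
t 59.2 along 345.9 lat 2.08 z 93.40 mm psi 70.02 tilt [-0.02  0.01] F along -1.3 lat -0.4 z -0.2 T [-0.07  0.26  0.01] w 0.570
```

Weight fully carried. Release and lift, then to the small weight.

```bash
python3 -m crank '[[[0,0,0,0,0,0,0.5],[0,0,0,0,0,0,0.3],[0,0,0,0,0,0,0.1],[0,0,0,0,0,0,-0.3],[0,0,0,0,0,0,-0.3],[0,0,0,0,0,0,-0.3],[0,0,0,0,0,0,-0.3],[0,0,0,0,0,0,-0.3]]]'
python3 -m crank '[[[0,0,0.02,0,0,0,-0.3],[0,0,0.045,0,0,0,-0.3],[0,0,0.06,0,0,0,-0.3],[0,0,0.07,0,0,0,-0.3]]]'
python3 -m crank '[[[-0.02,-0.02,0,0,0.003,0,-0.4],[-0.05,-0.05,0,0,0.003,0,-0.4],[-0.08,-0.08,0,0,0.003,0,-0.4],[-0.11,-0.11,0,0,0.003,0,-0.4],[-0.139,-0.128,-0.01,0,0.003,0,-0.4],[-0.139,-0.128,-0.01,0,0.003,0,-0.4],[-0.139,-0.128,-0.01,0,0.003,0,-0.4],[-0.139,-0.128,-0.01,0,0.003,0,-0.4]]]'
python3 wm.py .484 .16 .022 .03; python3 wm.py .622 .287 .027 .1145 top;python3 wm.py .619 .287 .027 .1145 scene
```

```text
clock: 60.0
position: [0.6215, 0.2875, 0.0935]
tool_rot: [-0.0, 0.819, 0.574, 0.0]
wrist_force: [-0.1, 0.7, -0.7]
width: 0.646
clock: 60.4
position: [0.6222, 0.2877, 0.1653]
tool_rot: [0.0, 0.819, 0.574, 0.001]
wrist_force: [-0.1, -0.3, -1.3]
width: 0.648
clock: 61.2
position: [0.4845, 0.1602, 0.1561]
tool_rot: [-0.0, 0.819, 0.574, 0.001]
wrist_force: [-0.6, 0.1, 0.6]
width: 0.701
wrist fit [0.4836 0.16  ] enc [0.4837 0.1601] mean [0.4829 0.1602] 2090 z 0.0294 | tcp [0.4846 0.1602 0.1561] psi 70.0 tilt [0.04 0.06] w 0.70 F [-0.5  0.1 -0.8]
top fit [0.6223 0.2861] enc [0.6223 0.2862] mean [0.6219 0.2861] 530 z 0.1145 | tcp [0.4845 0.1602 0.156 ] psi 70.1 tilt [0.03 0.06] w 0.70 F [-0.3  0.9  0.9]Traceback (most recent call last):
  File "wm.py", line 13, in <module>
    if __name__=="__main__": a=list(map(float,sys.argv[1:5])); wm(a[:2],a[2],a[3],*sys.argv[5:6])
                                                               ~~^^^^^^^^^^^^^^^^^^^^^^^^^^^^^^^^
  File "wm.py", line 11, in wm
    a,b=circ(T[:,:2],r); M=quat().as_matrix()
        ~~~~^^^^^^^^^^^
  File "wm.py", line 6, in circ
    hull=cv2.convexHull((T*1e3).astype(np.float32))[:,0]/1e3
         ~~~~~~~~~~~~~~~~~~~~~~~~~~~~~~~~~~~~~~~~~~^^^^^
TypeError: 'NoneType' object is not subscriptable
```

```bash
python3 -m crank '[[[-0.0015,-0.0002,-0.03,0,0,0,-0.4],[-0.0015,-0.0002,-0.065,0,0,0,-0.4],[-0.0015,-0.0002,-0.1,0,0,0,-0.4],[-0.0015,-0.0002,-0.13,0,0,0,-0.4],[-0.0015,-0.0002,-0.149,0,0,0,-0.4],[-0.0015,-0.0002,-0.149,0,0,0,-0.4],[-0.0015,-0.0002,-0.149,0,0,0,-0.4],[-0.0015,-0.0002,-0.149,0,0,0,-0.4]]]'
python3 -m crank '[[[0,0,0,0,0,0,0.8],[0,0,0,0,0,0,0.8],[0,0,0,0,0,0,0.8],[0,0,0,0,0,0,0.8],[0,0,0,0,0,0,0.8],[0,0,0,0,0,0,0.8],[0,0,0,0,0,0,0.8],[0,0,0,0,0,0,0.8]]]' 25
python3 -m crank '[[[0,0,0,0,0,0,0.8],[0,0,0,0,0,0,0.8],[0,0,0,0,0,0,0.8]]]'
```

```text
clock: 62.15
position: [0.4844, 0.1603, 0.0083]
tool_rot: [0.0, 0.819, 0.574, 0.002]
wrist_force: [-0.0, -0.2, 0.8]
width: 0.698
clock: 62.95
position: [0.4849, 0.1603, 0.009]
tool_rot: [0.001, 0.819, 0.574, 0.002]
wrist_force: [0.0, -0.4, 5.9]
width: 0.462
clock: 63.25
position: [0.4849, 0.1603, 0.009]
tool_rot: [0.001, 0.819, 0.574, 0.002]
wrist_force: [-0.4, -0.4, 2.2]
width: 0.462
```

```bash
python3 -m crank '[[[0,0,0.015,0,0,0,0.8],[0,0,0.05,0,0,0,0.8],[0,0,0.09,0,0,0,0.8],[0,0,0.13,0,0,0,0.8],[0,0,0.165,0,0,0,0.8],[0,0,0.165,0,0,0,0.8]]]'
python3 -m crank '[[[0.02,0.02,0,0,0,0,0.8],[0.05,0.05,0,0,0.004,0,0.8],[0.08,0.08,0,0,0.004,0,0.8],[0.11,0.11,0,0,0.004,0,0.8],[0.134,0.127,0,0,0.004,0,0.8],[0.134,0.127,0,0,0.004,0,0.8],[0.134,0.127,0,0,0.004,0,0.8],[0.134,0.127,0,0,0.004,0,0.8]]]'
python3 -m crank '[[[0,0,0,0,0,0,0.8],[0,0,0,0,0,0,0.8],[0,0,0,0,0,0,0.8]]]'; python3 wm.py .62 .288 .022 .198 && python3 st.py n
```

```text
clock: 63.85
position: [0.4879, 0.1607, 0.1789]
tool_rot: [0.003, 0.819, 0.574, 0.006]
wrist_force: [0.5, 0.5, -2.9]
width: 0.459
clock: 64.65
position: [0.6206, 0.287, 0.1771]
tool_rot: [0.001, 0.819, 0.574, 0.003]
wrist_force: [0.5, -0.4, -2.0]
width: 0.464
clock: 64.95
position: [0.6203, 0.2866, 0.1773]
tool_rot: [0.001, 0.819, 0.574, 0.003]
wrist_force: [-0.0, -0.2, -2.1]
width: 0.461
wrist fit [0.6192 0.2871] enc [0.6108 0.2902] mean [0.6176 0.2877] 7512 z 0.1976 | tcp [0.6204 0.2867 0.1774] psi 70.0 tilt [0.38 0.09] w 0.46 F [ 0.5 -0.1 -1.8]
t 65.0 along 344.8 lat 1.71 z 177.41 mm psi 70.05 tilt [0.38 0.09] F along 0.2 lat 0.5 z -1.8 T [ 0.04  0.09 -0.01] w 0.461
```

```bash
python3 -m crank '[[[0.0008,0.0009,-0.015,-0.0016,0.0066,0,0.8],[0.0008,0.0009,-0.03,-0.0016,0.0066,0,0.8],[0.0008,0.0009,-0.046,-0.0016,0.0066,0,0.8],[0.0008,0.0009,-0.046,-0.0016,0.0066,0,0.8],[0.0008,0.0009,-0.046,-0.0016,0.0066,0,0.8],[0.0008,0.0009,-0.046,-0.0016,0.0066,0,0.8],[0.0008,0.0009,-0.046,-0.0016,0.0066,0,0.8]]]'
python3 -m crank '[[[0,0,0,0,0,0,0.8],[0,0,0,0,0,0,0.8],[0,0,0,0,0,0,0.8]]]'; python3 st.py n
```

```text
clock: 65.7
position: [0.6218, 0.2878, 0.1324]
tool_rot: [0.0, 0.819, 0.574, 0.001]
wrist_force: [0.5, 0.1, -0.6]
width: 0.465
clock: 66.0
position: [0.622, 0.2879, 0.1328]
tool_rot: [0.0, 0.819, 0.574, 0.001]
wrist_force: [-0.3, 0.4, -2.5]
width: 0.464
t 66.0 along 346.6 lat 2.35 z 132.77 mm psi 70.05 tilt [0.13 0.03] F along 0.1 lat -0.5 z -2.5 T [ 0.03  0.01 -0.05] w 0.464
```

```bash
python3 -m crank '[[[-0.0004,-0.0003,-0.004,0,0.0023,0,0.8],[-0.0004,-0.0003,-0.007,0,0.0023,0,0.8],[-0.0004,-0.0003,-0.009,0,0.0023,0,0.8],[-0.0004,-0.0003,-0.0105,0,0.0023,0,0.8],[-0.0004,-0.0003,-0.0115,0,0.0023,0,0.8],[-0.0004,-0.0003,-0.0115,0,0.0023,0,0.8]]]';  python3 st.py n
```

```text
clock: 66.6
position: [0.6216, 0.2875, 0.1213]
tool_rot: [-0.0, 0.819, 0.574, 0.0]
wrist_force: [-0.7, -1.6, -0.1]
width: 0.457
t 66.6 along 346.1 lat 2.17 z 121.32 mm psi 70.05 tilt [-0.01  0.02] F along -1.7 lat 0.4 z -0.1 T [-0.1   0.21 -0.03] w 0.457
```

Carried. Release, lift well clear and move away so the cameras can check.

```bash
python3 -m crank '[[[0,0,0,0,0,0,0.6],[0,0,0,0,0,0,0.4],[0,0,0,0,0,0,0.2],[0,0,0,0,0,0,-0.2],[0,0,0,0,0,0,-0.2],[0,0,0,0,0,0,-0.2],[0,0,0,0,0,0,-0.2],[0,0,0,0,0,0,-0.2]]]'
python3 -m crank '[[[0,0,0.02,0,0,0,-0.2],[0,0,0.05,0,0,0,-0.2],[0,0,0.08,0,0,0,-0.2],[0,0,0.1,0,0,0,-0.2]]]'
python3 -m crank '[[[-0.03,-0.03,0,0,0,0,-0.2],[-0.06,-0.06,0,0,0,0,-0.2],[-0.09,-0.09,0,0,0,0,-0.2],[-0.12,-0.12,0,0,0,0,-0.2],[-0.15,-0.15,0,0,0,0,-0.2],[-0.18,-0.18,0,0,0,0,-0.2],[-0.19,-0.2,0,0,0,0,-0.2],[-0.19,-0.2,0,0,0,0,-0.2]]]'
for z in ".032 .0815" ".027 .112" ".022 .142"; do python3 wm.py .6225 .286 $z top; done
python3 - <<'E'
from h import *
a=snap("scene")["pixels"][140:380,150:470]; b=snap("top")["pixels"][140:380,120:440]
cv2.imwrite("pics/fin.png",cv2.resize(np.vstack([a,b]),None,fx=1.25,fy=1.25)[:,:,::-1])
E
```

```text
clock: 67.4
position: [0.6216, 0.2876, 0.1214]
tool_rot: [-0.0, 0.819, 0.574, 0.0]
wrist_force: [0.1, 0.7, 0.3]
width: 0.598
clock: 67.8
position: [0.6224, 0.2878, 0.2242]
tool_rot: [0.0, 0.819, 0.574, 0.002]
wrist_force: [-0.5, -0.3, 0.0]
width: 0.598
clock: 68.6
position: [0.4317, 0.0865, 0.2244]
tool_rot: [0.001, 0.82, 0.573, 0.002]
wrist_force: [0.4, -0.8, 0.6]
width: 0.598
top fit [0.6233 0.2868] enc [0.623  0.2864] mean [0.6095 0.2885] 139 z 0.0824 | tcp [0.4325 0.0873 0.2246] psi 69.9 tilt [0.26 0.09] w 0.60 F [ 0.3 -0.2 -0.5]
top fit [0.6226 0.2862] enc [0.6223 0.286 ] mean [0.6105 0.2866] 138 z 0.1126 | tcp [0.4329 0.0879 0.2246] psi 70.0 tilt [0.25 0.1 ] w 0.60 F [ 0.2 -0.3 -0.3]
top fit [0.6226 0.2862] enc [0.6224 0.2863] mean [0.622  0.2862] 378 z 0.1422 | tcp [0.433  0.0883 0.2245] psi 70.1 tilt [0.22 0.09] w 0.60 F [0.3 0.7 0.6]
```

View pics/fin.png

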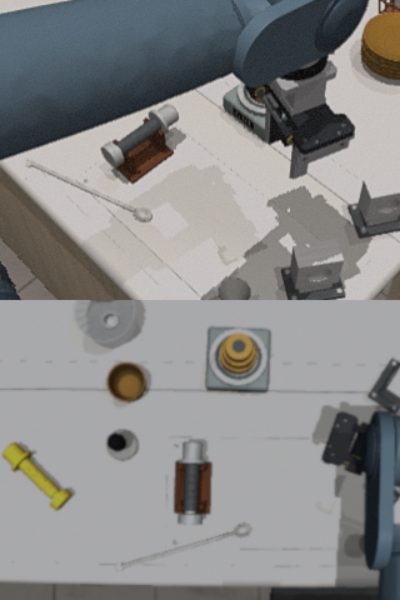

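Top view shows the three discs stacked concentrically on the pan (240,355), the gauge in its cradle (193,485), and the tamper and cup in place. Handing in.

```bash
python3 -m crank '[[[0,0,0,0,0,0,-0.2],[0,0,0,0,0,0,-0.2],[0,0,0,0,0,0,-0.2]]]'; python3 -c "
from cell import *
print(close_job())"
```

```text
clock: 69.15
position: [0.4331, 0.0888, 0.2241]
tool_rot: [0.0, 0.818, 0.575, 0.001]
wrist_force: [0.7, 0.8, 0.5]
width: 0.599
the job is handed in; nothing more can be done
None
```

The check is done and handed in at 69 s; the system gave no verdict.

- **Near block:** the go end went fully home, with the collar stopping at 64.1 mm from block centre (63 expected) under about 7 N. The no-go end was refused at the mouth, at 79.6 mm (79 expected), under about 7 N.
- **Far block:** the go end went home at 64.4 mm under about 7 N. The no-go end was refused at 79.9 mm under about 6 N.
- **Gauge:** it is back in its cradle, level and let go. The wrist camera found its ends where they were at the start.
- **Weights:** all three were there. The large one had been knocked about 5 cm aside mid-run, so I located it again before picking it up. They are stacked large, medium, small on the pan, about 1 mm or less from its middle in the top camera. The tower's top is at 142 mm, as expected with the pan sunk about 10 mm.
- **Tamper and cup:** not touched, and they stand in the same place in the last picture.

**What went wrong or disagreed:**
- My first grasp of the gauge closed empty because I lifted before the fingers had shut. The gauge stayed in the cradle and I grasped it again.
- The cameras disagreed by about 2 mm, so I averaged them and relied on the contact forces for the fits.
- One scene-camera check of the medium weight found no points because the arm was in the way. The top camera confirmed that weight instead.

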